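# Charge the handheld radios on the swap-meet table

### The job

Throw the charger's lever to off (leaning fully towards you, the robot), then take the charged radio out of the charger tray and lay it flat, face up, in the shallow cardboard box, and lay every other radio on the table flat, face up, in a tray bay of its own. Only then step the hours counter with its push button until 7 stands at the mark, and last of all set the lever to half, the middle mark. Leave the multimeter, the tape roll and the speaker microphone where they are.

Things in the scene. Friction and masses are not known exactly. Their poses are not given: they have to be found in the camera images.
- radio0: handheld radio lying on its back, 134 mm long, about 0.28 kg: casing 104 x 52 x 38 mm and a 14 mm thick, 30 mm stub antenna. Origin: underside, middle of the 134 mm; x points to the antenna, z up out of the face. Casing from x = -67 to +37, y = -26 to +26 mm; antenna at y = +12 mm, 19 mm up. The charged one: it starts in bay 0 of the tray.
- radio1: handheld radio lying on its back, 134 mm long, about 0.28 kg: casing 104 x 52 x 38 mm and a 14 mm thick, 30 mm stub antenna. Origin: underside, middle of the 134 mm; x points to the antenna, z up out of the face. Casing from x = -67 to +37, y = -26 to +26 mm; antenna at y = +12 mm, 19 mm up. To be charged; starts on the table, may be absent.
- radio2: handheld radio lying on its back, 134 mm long, about 0.28 kg: casing 104 x 52 x 38 mm and a 14 mm thick, 30 mm stub antenna. Origin: underside, middle of the 134 mm; x points to the antenna, z up out of the face. Casing from x = -67 to +37, y = -26 to +26 mm; antenna at y = +12 mm, 19 mm up. To be charged; starts on the table, may be absent.
- radio3: handheld radio lying on its back, 134 mm long, about 0.28 kg: casing 104 x 52 x 38 mm and a 14 mm thick, 30 mm stub antenna. Origin: underside, middle of the 134 mm; x points to the antenna, z up out of the face. Casing from x = -67 to +37, y = -26 to +26 mm; antenna at y = +12 mm, 19 mm up. To be charged; starts on the table, may be absent.
- tray: black charger tray, fixed, 170 (x) x 270 (y) mm, origin at the centre of its underside. Three open bays side by side along y, each 150 (x) x 66 (y) mm, floors 10 mm above the table; walls rise 10 mm above the floors (18 mm wide between bays, 10 mm at the ends). A radio lies lengthwise in a bay, antenna towards either end.
- bay0 (a point): centre of the floor of the bay on the tray's -y side (84 mm from the middle); axes as the tray's: x along the bay, z up
- bay1 (a point): centre of the floor of the middle bay; axes as the tray's
- bay2 (a point): centre of the floor of the bay on the tray's +y side; axes as the tray's
- carton_in (a point): centre of the inner floor of the shallow open cardboard box, fixed: 220 (x) x 150 (y) x 35 mm high outside, walls 4 mm thick, inner floor 4 mm above the table. x along its long side, z up.
- charge_lever (a joint): charge lever angle, rad: 0 = off (end stop, leaning 0.7 rad to the unit's -x, towards the robot), 0.7 = half (middle mark, upright), 1.4 = full (end stop, leaning to +x). Stays where left; about 1.5 N at the knob moves it. Starts near full. Three black bars on the aluminium half-rounds beside it are the marks; a white cross pin on the lever points at them.
- lever_knob (a point): centre of the lever's black ball knob, 28 mm in diameter, 85 mm from the pivot; it moves in the unit's x-z plane
- lever_pivot (a point): the lever's pivot, 45 mm above the table; axes of the lever unit: the lever turns about y, from -x over the top (z) to +x. The unit is a fixed grey box 120 (x) x 110 (y) x 50 mm high centred under this point, with aluminium half-rounds of 45 mm radius about the pivot axis on both sides of the lever (10 to 40 mm off it in y).
- drum (a joint): angle of the numbered drum, rad, counted on through full turns: 0 shows 1 at the mark, each pi/4 more shows the next number, 1 to 8 then 1 again (7 at 6 x pi/4). It only steps forward and clicks into place by itself; it starts at some number from 1 to 4.
- numeral7 (a point): centre of numeral 7 on the drum's face (drum radius 38 mm, numerals 24 mm tall, black on white)
- counter_mark (a point): where numerals are read: top of the drum, 86 mm above the table, in a 36 x 34 mm window in the top of the counter's grey housing, between two black bars. Housing fixed, 110 (x) x 140 (y) x 92 mm high, its middle 25 mm to -y of this point; the button's axis 65 mm to -y. Axes: x, y level, z up; numerals' tops point to +x.
- step_button (a joint): travel of the step button, m: 0 = out, 0.0172 = fully down (end stop). A full press and a full release step the drum by one number; the step happens about 13 mm down, a shorter press does not count. Pressing slowly takes 4 to 7 N, more when fast; it springs back.
- button_top (a point): centre of the top of the step button, a round black cap 34 mm in diameter, 26 mm proud of the housing's top when out (118 mm above the table); pressed straight down. Axes as the counter's.
- multimeter: bystander: grey multimeter 150 x 75 x 35 mm lying flat, loose. Origin: centre of underside.
- tape_roll: bystander: clear tape roll 90 mm in diameter, 24 mm high, lying flat, loose. Origin: centre of underside.
- speaker_mic: bystander: grey speaker microphone 75 x 55 x 32 mm lying flat, loose. Origin: centre of underside.
Things that resemble listed ones, but are neither listed nor needed, are in the scene too. Leave any blue or pink look-alike of the radio0 alone.

How it is judged:
By the outcome, as a careful person would: the job done as asked, in the order asked, and still so for the second after the job is handed in, with the robot touching nothing.
Of radio1, radio2, radio3 only 2 to 3 are there at a start; the rules pass over those that are not, and their reading is None.
At some moment in a run one of radio1, radio2, radio3 may be knocked a few centimetres aside while the robot is not near it.
Once in a run the grip may slacken for a moment while it holds something.
It also fails if it takes over 210 s, if anything falls off the work surface, if the arm or the gripper's body presses on something with over 40 N, if the wrist force passes 120 N, or if a joint passes its speed limit or range.

### The arm

A 6-joint arm with a two-finger parallel gripper is mounted at the origin on the work surface. World frame = base frame: x ahead of the robot, y to its left, z up, the work surface at z = 0. Lengths are in mm, angles in rad, forces in N, time in s.
With the tool pointing down it reaches from about 350 to 775 mm from the base axis. Payload 7.3 kg.
Tool frame: the origin (TCP) lies at the very end of the fingers, on their centre line; the grasp point (between the pads) lies 19 mm behind it; x points along the fingers, y is the direction in which the jaws open and shut, and the axes are right-handed (so a half turn about x gives the same grasp; the last joint's range is limited). The gripper opens to 92 mm and grips with 3 to 60 N. Pads are 19 mm wide; open, the fingers measure 130 mm over their backs; the gripper's body (75 mm by 190 mm) begins 47 mm behind the grasp point.
Start: joints at [-1.258, 0.342, 1.524, -0, 1.275, -0.146], TCP at [232.532, -470.716, 226.741] pointing down, gripper open.
Joint ranges: [-2.53, 2.53], [-0.77, 2.02], [0.04, 2.7], [-1, 4.14], [0.28, 2.66], [-3.11, 3.11]. Speed limits (rad/s): [2.57, 2.57, 3.14, 3.14, 3.14, 3.14].

### API

Orientations are given as [roll, pitch, yaw] about the fixed x, y, z axes, in that order (R = Rz(yaw) Ry(pitch) Rx(roll)).
In Python, from plant import sensors, capture, bot gives the robot as it stands.
- The arm moves only by the shell command python3 -m crank 'ROWS' [OPENING]. ROWS is JSON, a list of rows, each an object of numbers: "dx", "dy", "dz": the shift along the tool's x, y, z in cm; "spin": the turn about the tool's x in rad. A call has 1 to 20 rows; each row is the pose to reach, as a shift and turn from the pose commanded when the call began, along the tool's axes at that moment; what a row does not reach only later rows make up. A row lasts 1/12 s, in which the tool goes at most 41.7 mm and 7.16 degrees, less where a joint would pass 70% of its speed; a pose out of reach is approached as far as the arm can. A call with a gripper value outside its range is refused whole. OPENING is the opening in per cent of the stroke, from 0 (shut) to 100 (fully open), set as the call begins (- or left out, the last holds). The fingers move at their own pace and stop on an object; the grip force is fixed at half the most. Time passes only in rows, so rows that repeat a pose let the fingers close. It gives the time, the measured TCP pose, the force and the opening at its end, in the units of the state.
- sensors.get_obs(): the state, without advancing time (a new reading comes with each control period).
- capture(name): name is "side" or "top" or "wrist"; returns a dict with "frame" (420x560x3 uint8, blue, green, red), "vfov" (degrees; the focal length in pixels is half the picture's height over the tangent of half this angle, whatever the lens; pixels are square), "cx", "cy" (the principal point, pixels), "k1" (the pictures are not rectified: a ray, as slopes to the right and down, at radius r is drawn at 1 + k1 r^2 times it, then the intrinsics apply), "view" (4x4, takes a point from world to camera coordinates); the wrist camera has in their place "mount" (4x4, takes a point from camera to tool coordinates, whose origin is the TCP and whose axes are the tool frame's). Camera axes: x right, y down, z forward; pixel columns grow to the right and rows downward; lengths in mm; the calibration is good to about 2 mm. A picture is of the moment at which its call begins: read the wrist's pose just before it. There is no depth.
- bot.close_job(): hands the job in, once; it reports no verdict.
The state is a dict: "time": time; "joint_positions": joint angles; "dq": joint speeds; "tau": joint torques, N m; "tool_pos": TCP position; "tcp_rot": TCP orientation; "contact_force": force on the tool from outside, world axes, zero at the start; "moment": the same for the moment, N m; "grip_width": finger opening in mm.
Only numpy, scipy, OpenCV 4.12 (cv2) and the standard library are available. Lean on these libraries where they do the work, as an engineer would, in place of code of your own. Each camera call takes 0.05 s, during which the arm holds its last target.

## Working session

There is one attempt and no reset: what is moved stays moved. The work goes in short steps, Python scripts to look and compute and a shell command to move; the robot and the scene stay as the last step left them, time stands still between calls to the robot, and variables do not carry over. Pictures are saved under pics/ and viewed, and the job is handed in when it is done.

```bash
ls; mkdir -p pics; python3 - <<'E'
from plant import sensors, capture, bot
import cv2
print(sensors.get_obs())
for n in("side","top","wrist"):
    c=capture(n); cv2.imwrite(f"pics/{n}0.png",c["frame"]); print(n,{k:v for k,v in c.items() if k!="frame"})
E
```

```text
pics
{'time': 0.0, 'joint_positions': array([-1.25799321e+00,  3.42742775e-01,  1.52500928e+00,  6.02898144e-06,
        1.27534743e+00, -1.45972158e-01]), 'dq': array([-4.70500901e-04,  1.56349999e-03,  1.34999412e-03, -3.83215763e-05,
       -1.03424472e-03,  7.29681678e-05]), 'tau': array([ 4.26207798e-04, -4.31237698e+01, -2.44217741e+01,  7.15392851e-02,
        5.61062491e-02, -1.20130626e-04]), 'tool_pos': array([ 232.41063579, -470.32285038,  226.03723161]), 'tcp_rot': array([-1.72059444,  1.56928948,  1.87977173]), 'contact_force': array([ 0.47297487, -0.99416507,  0.18369754]), 'moment': array([ 0.02680172, -0.00230826,  0.01314643]), 'grip_width': 91.84063540768908}
side {'vfov': 43.96603805614534, 'cx': 281.94982173542525, 'cy': 203.07507379885564, 'k1': -0.1641417840791761, 'view': array([[ 9.52134646e-01, -3.05126191e-01, -1.83745196e-02,
        -5.61661924e+02],
       [-1.98172750e-01, -5.70389034e-01, -7.97109723e-01,
         1.25727584e+02],
       [ 2.32738429e-01,  7.62597113e-01, -6.03554858e-01,
         1.40765263e+03],
       [ 0.00000000e+00,  0.00000000e+0
[... 270 characters left out ...]
-01,  1.68249027e-02, -1.43663068e-01,
         5.54577352e+02],
       [ 1.43603463e-01, -4.70511758e-03, -9.89624124e-01,
         1.38667542e+03],
       [ 0.00000000e+00,  0.00000000e+00,  0.00000000e+00,
         1.00000000e+00]])}
wrist {'vfov': 67.58983316897796, 'cx': 278.5280405044222, 'cy': 209.58443441886587, 'k1': -0.03691392578015993, 'mount': array([[-4.85155422e-04, -2.68760902e-01,  9.63206801e-01,
        -1.58476297e+02],
       [ 9.99999876e-01, -2.44820443e-05,  4.96856485e-04,
         8.74214118e-02],
       [-1.09954326e-04,  9.63206923e-01,  2.68760881e-01,
        -7.31727577e+01],
       [ 0.00000000e+00,  0.00000000e+00,  0.00000000e+00,
         1.00000000e+00]])}
```

View pics/side0.png

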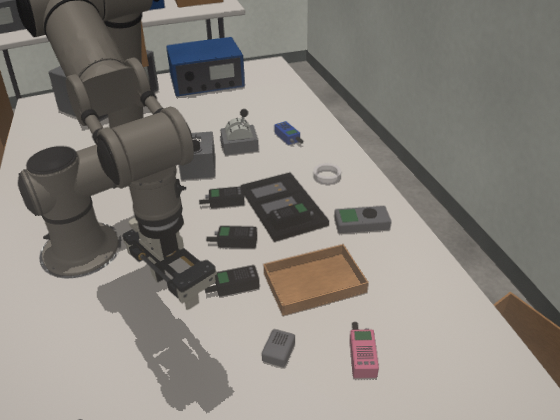

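View pics/top0.png

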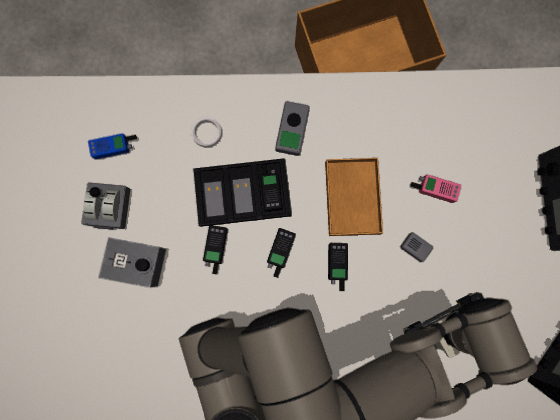

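View pics/wrist0.png

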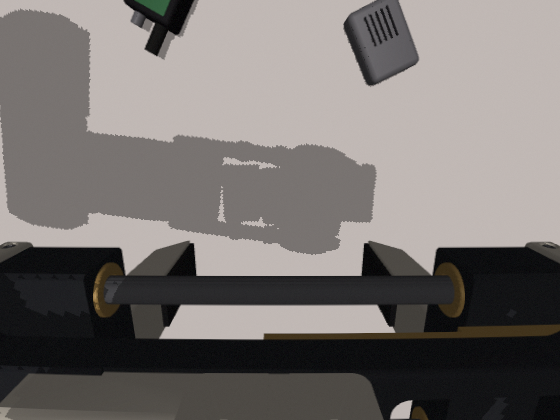

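```bash
cat > h.py <<'E'
from plant import sensors, capture, bot
import cv2, numpy as np
from scipy.spatial.transform import Rotation as Ro
def cam(n):
    o=sensors.get_obs(); c=capture(n)
    f=c["frame"].shape[0]/2/np.tan(np.radians(c["vfov"]/2))
    if n=="wrist":
        T=np.eye(4);T[:3,:3]=Ro.from_euler('xyz',o["tcp_rot"]).as_matrix();T[:3,3]=o["tool_pos"]
        M=T@c["mount"]
    else: M=np.linalg.inv(c["view"])
    return dict(im=c["frame"],f=f,cx=c["cx"],cy=c["cy"],k1=c["k1"],M=M)
def ray(c,p):
    d=(np.array(p,float)-[c["cx"],c["cy"]])/c["f"]; u=d.copy()
    for _ in range(30): u=d/(1+c["k1"]*(u@u))
    v=c["M"][:3,:3]@[u[0],u[1],1]; return c["M"][:3,3],v
def onz(c,p,z):
    o,v=ray(c,p); return o+v*(z-o[2])/v[2]
def two(c1,p1,c2,p2):
    a,u=ray(c1,p1); b,v=ray(c2,p2); u=u/np.linalg.norm(u);v=v/np.linalg.norm(v)
    s=np.linalg.lstsq(np.c_[u,-v],b-a,rcond=None)[0]
    A=a+s[0]*u;B=b+s[1]*v; return (A+B)/2,np.linalg.norm(A-B)
def proj(c,X):
    q=np.linalg.inv(c["M"])@np.r_[X,1]; u=q[:2]/q[2]; u=u*(1+c["k1"]*(u@u)); return u*c["f"]+[c["cx"],c["cy"]]
def st():
    o=sensors.get_obs(); R=Ro.from_euler('xyz',o["tcp_rot"]).as_matrix()
    print("t%.2f"%o["time"],"tcp",o["tool_pos"].round(1),"yaw(jaw y) %.3f"%np.arctan2(R[1,1],R[0,1]),"F",o["contact_force"].round(1),"w %.1f"%o["grip_width"],"q6 %.2f"%o["joint_positions"][5]); return o,R
def goto(X,jaw=None):
    o,R=st(); d=R.T@(np.array(X)-o["tool_pos"])/10; print("d cm",d.round(2))
    if jaw is not None:
        # choose spin so tool y points along +-jaw angle; tool x down: +spin turns yaw negative
        y=np.arctan2(R[1,1],R[0,1]); s=-(jaw-y); s=(s+np.pi/2)%np.pi-np.pi/2; print("spin %.3f"%s,"(alt %.3f)"%(s-np.sign(s)*np.pi))
def crop(n,name,box,s):
    c=cam(n); x0,y0,x1,y1=box; cv2.imwrite("pics/"+name,cv2.resize(c["im"][y0:y1,x0:x1],None,fx=s,fy=s,interpolation=cv2.INTER_CUBIC)); return c
E
python3 - <<'E'
from h import *
crop("top","t1.png",(60,80,390,310),2.4); crop("side","s1.png",(150,80,420,320),2.5)
E
```

```text
(no output)
```

View pics/t1.png

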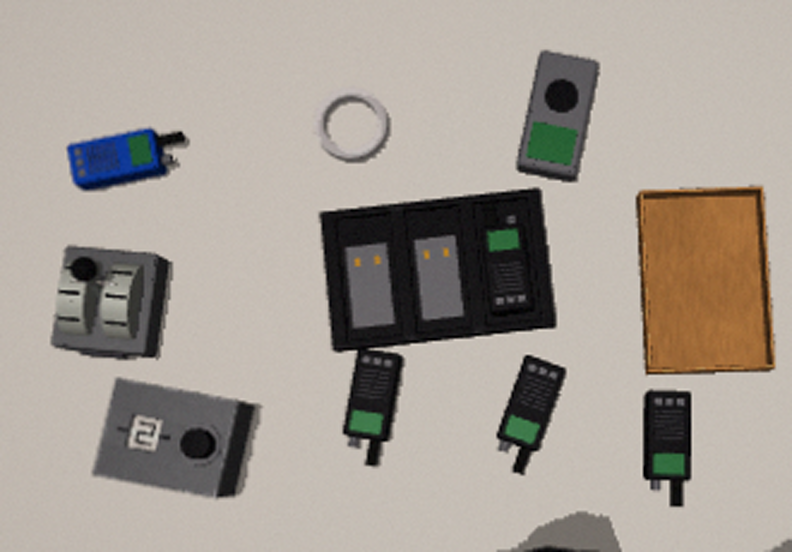

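View pics/s1.png

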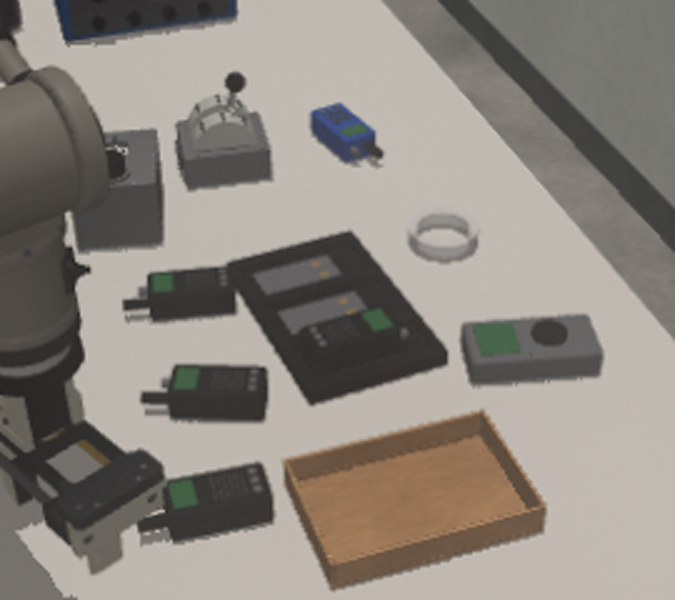

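```bash
python3 - <<'E'
from h import *
t=cam("top");s=cam("side")
T=lambda x,y:(60+x/2.4,80+y/2.4)
S=lambda x,y:(150+x/2.5,80+y/2.5)
print("knob",two(t,T(83,269),s,S(235,82)))
print("lever box",[onz(t,T(*p),50)[:2].round(0) for p in((64,246),(160,253),(147,357),(52,347))])
print("lever halfround bars",[onz(t,T(*p),90)[:2].round(0) for p in((68,303),(123,296),(125,313),(75,287),(122,275))])
print("tray",[onz(t,T(*p),20)[:2].round(0) for p in((320,212),(541,190),(555,327),(335,351))])
print("carton",[onz(t,T(*p),35)[:2].round(0) for p in((638,190),(763,187),(773,368),(646,373))])
print("counter",[onz(t,T(*p),92)[:2].round(0) for p in((117,379),(249,402),(220,495),(94,474))], "mark",onz(t,T(146,432),86).round(0),"btn",onz(t,T(197,444),118).round(0))
R={'A':((360,350),(404,355),(388,440),(345,435)),'B':((528,357),(566,370),(537,449),(499,438)),'C':((645,391),(690,391),(690,478),(645,478))}
for k,v in R.items():
    P=np.array([onz(t,T(*p),38)[:2] for p in v]); print(k,P.round(0).tolist(),"c",P.mean(0).round(1),"axis",np.degrees(np.arctan2(*((P[2]+P[3]-P[0]-P[1])[::-1]))).round(1), np.linalg.norm(P[2]+P[3]-P[0]-P[1])/2)
P=np.array([onz(t,T(*p),48)[:2] for p in((483,212),(525,207),(534,310),(492,316))]);print("r0",P.round(0).tolist(),P.mean(0))
E
```

```text
knob (array([576.30840485, 379.90668382, 126.42210351]), np.float64(4.83895338234459))
lever box [array([615., 430.]), array([605., 319.]), array([482., 330.]), array([496., 439.])]
lever halfround bars [array([541., 408.]), array([548., 347.]), array([529., 345.]), array([560., 401.]), array([572., 349.])]
tray [array([657., 136.]), array([ 680., -132.]), array([ 512., -146.]), array([488., 117.])]
carton [array([ 675., -249.]), array([ 676., -399.]), array([ 458., -400.]), array([ 454., -251.])]
counter [array([454., 350.]), array([425., 203.]), array([323., 233.]), array([349., 372.])] mark [394. 318.  86.] btn [379. 253. 118.]
A [[487.0, 85.0], [480.0, 34.0], [381.0, 53.0], [388.0, 103.0]] c [433.9  68.6] axis 169.6 100.64807667118036
B [[475.0, -112.0], [459.0, -157.0], [368.0, -121.0], [381.0, -77.0]] c [ 420.7 -116.6] axis 158.9 99.46160767660736
C [[433.0, -249.0], [432.0, -302.0], [331.0, -297.0], [332.0, -245.0]] c [ 382.2 -273.3] axis 177.8 100.64357148907715
r0 [[648.0, -62.0], [654.0, -112.0], [530.0, -120.0], [523.0, -71.0]] [588.66778152 -91.25805485]
```

```bash
python3 - <<'E'
from h import *
o,R=st(); print(R.round(3))
goto((560,380,260),1.484)
E
```

```text
t0.35 tcp [ 232.5 -470.6  226.6] yaw(jaw y) -1.112 F [-0.6  0.2 -0.6] w 91.8 q6 -0.15
[[-0.     0.443 -0.897]
 [ 0.    -0.897 -0.443]
 [-1.    -0.    -0.   ]]
t0.35 tcp [ 232.5 -470.6  226.6] yaw(jaw y) -1.112 F [-0.6  0.2 -0.6] w 91.8 q6 -0.15
d cm [ -3.32 -61.76 -67.03]
spin 0.546 (alt -2.596)
```

```bash
python3 -m crank '[{"dx":-4,"dy":-3,"dz":-3,"spin":-0.12},{"dx":-6,"dy":-6,"dz":-6,"spin":-0.24},{"dx":-8,"dy":-9,"dz":-9,"spin":-0.36},{"dx":-8,"dy":-12,"dz":-12,"spin":-0.48},{"dx":-8,"dy":-15,"dz":-15,"spin":-0.6},{"dx":-8,"dy":-18,"dz":-18,"spin":-0.72},{"dx":-8,"dy":-21,"dz":-21.5,"spin":-0.84},{"dx":-8,"dy":-24,"dz":-25,"spin":-0.96},{"dx":-8,"dy":-27,"dz":-28,"spin":-1.08},{"dx":-8,"dy":-30,"dz":-31,"spin":-1.2},{"dx":-8,"dy":-33,"dz":-34,"spin":-1.32},{"dx":-8,"dy":-36,"dz":-37,"spin":-1.44},{"dx":-8,"dy":-38,"dz":-40,"spin":-1.56},{"dx":-8,"dy":-40,"dz":-43,"spin":-1.68},{"dx":-8,"dy":-43,"dz":-46,"spin":-1.8},{"dx":-8,"dy":-46,"dz":-49,"spin":-1.92},{"dx":-8,"dy":-49,"dz":-52,"spin":-2.04},{"dx":-8,"dy":-52,"dz":-55,"spin":-2.16},{"dx":-8,"dy":-54,"dz":-57,"spin":-2.28},{"dx":-8,"dy":-56,"dz":-60,"spin":-2.4}]'
python3 - <<'E'
from h import *
goto((540,380,260),1.484)
E
```

```text
time: 2.02
tool_pos: [517.4, 290.3, 306.8]
tcp_rot: [1.985, 1.571, 1.709]
contact_force: [1.4, 1.0, 0.8]
grip_width: 91.6
t2.02 tcp [517.4 290.3 306.8] yaw(jaw y) 1.295 F [1.4 1.  0.8] w 91.6 q6 -0.91
d cm [ 4.68  9.24 -0.27]
spin -0.189 (alt 2.953)
```

```bash
python3 -m crank '[{"dx":1.5,"dy":3,"spin":-0.06},{"dx":3,"dy":6,"spin":-0.12},{"dx":4.6,"dy":9.2,"spin":-0.189},{"dx":4.6,"dy":9.2,"spin":-0.189},{"dx":4.6,"dy":9.2,"spin":-0.189}]'
python3 - <<'E'
from h import *
st()
c=cam("wrist");cv2.imwrite("pics/w1.png",c["im"])
E
```

```text
t2.02 tcp [517.4 290.3 306.8] yaw(jaw y) 1.295 F [1.4 1.  0.8] w 91.6 q6 -0.91invalid input at $[0]: expected keys dx, dy, dz, spin
```

View pics/w1.png

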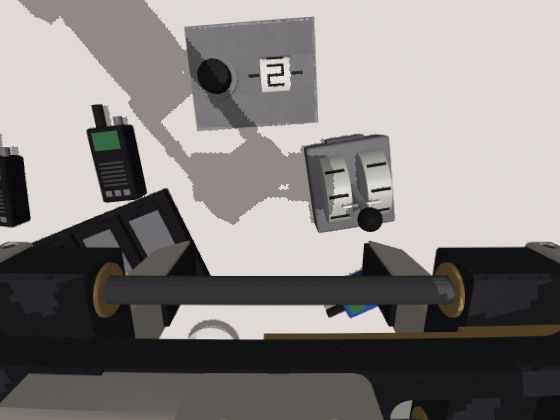

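```bash
python3 - <<'E'
from h import *
c=cam("wrist");t=cam("top");s=cam("side")
print("knob wt",two(c,(370,219),t,(94.6,192.1)),"ws",two(c,(370,219),s,(244,112.8)))
print("box",[onz(c,p,50)[:2].round(0) for p in((304,149),(388,136),(394,222),(318,231))])
print("counter",[onz(c,p,92)[:2].round(0) for p in((185,27),(314,17),(317,121),(196,130))],"btn",onz(c,(213,75),118),"mark",onz(c,(276,74),86))
E
python3 - <<'E'
from h import *
crop("wrist","w1c.png",(290,120,420,240),5)
E
```

```text
knob wt (array([576.14578226, 383.77411107, 127.06303147]), np.float64(8.453739011228222)) ws (array([580.74045044, 388.49899508, 122.0051853 ]), np.float64(0.11449923052772845))
box [array([492., 339.]), array([504., 448.]), array([621., 436.]), array([606., 331.])]
counter [array([329., 245.]), array([356., 381.]), array([461., 358.]), array([434., 222.])] btn [387.56915708 263.08564249 118.        ] mark [399.40106411 326.74597609  86.        ]
```

View pics/w1c.png

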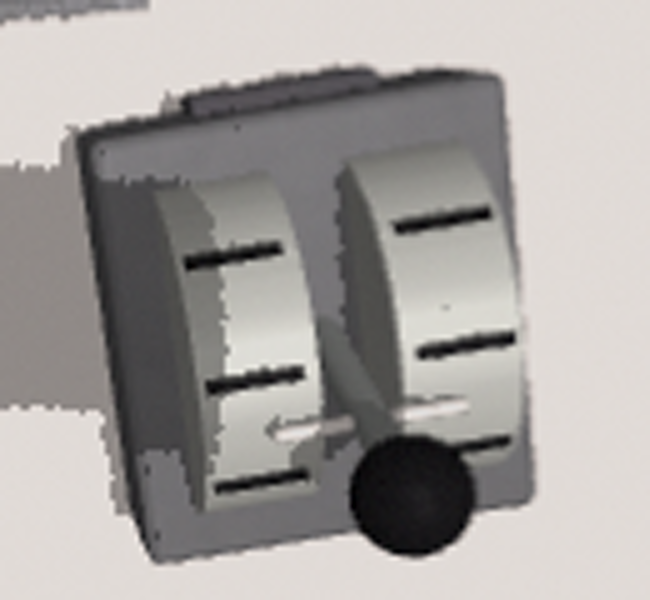

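```bash
python3 - <<'E'
from h import *
st()
c=cam("wrist");t=cam("top");s=cam("side")
cv2.imwrite("pics/w2.png",cv2.resize(c["im"][0:240,160:420],None,fx=3,fy=2.5*1.2))
def dark(c,box,lo):
    x0,y0,x1,y1=box; g=c["im"][y0:y1,x0:x1].max(2); m=(g<lo).astype(np.uint8)
    n,l,stt,ce=cv2.connectedComponentsWithStats(m); i=1+np.argmax(stt[1:,4]); return ce[i]+[x0,y0],stt[i]
a=dark(c,(350,195,395,240),40);b=dark(t,(80,180,110,205),45);d=dark(s,(235,105,252,120),60);print(a,b,d)
print("knob",two(c,a[0],t,b[0]),two(c,a[0],s,d[0]),two(t,b[0],s,d[0]))
a=dark(c,(195,50,240,95),40);b=dark(t,(130,255,155,275),45);print(a,b);print("btn",two(c,a[0],t,b[0]),onz(c,a[0],118),onz(t,b[0],118))
E
```

```text
t2.27 tcp [517.5 287.5 306.2] yaw(jaw y) 1.287 F [-0.1 -0.7  0.4] w 92.0 q6 -0.91
(array([372.88172043, 217.66666667]), array([ 11,  12,  31,  23, 465], dtype=int32)) (array([ 90.5       , 189.67515924]), array([  0,   0,  21,  25, 314], dtype=int32)) (array([243.45714286, 112.8       ]), array([ 6,  5,  6,  7, 35], dtype=int32))
knob (array([575.1015848 , 381.38135481, 142.40558558]), np.float64(8.815924154701978)) (array([577.65975839, 381.1140084 , 126.37219461]), np.float64(1.0751021072984146)) (array([580.84343836, 393.63884893, 119.66470295]), np.float64(1.789177938612018))
(array([214.79302046,  75.79783394]), array([  4,   8,  34,  36, 831], dtype=int32)) (array([142.55345912, 264.36477987]), array([  5,   3,  17,  13, 159], dtype=int32))
btn (array([381.79895771, 255.61918208, 102.41676277]), np.float64(1.6626935477962639)) [385.41058708 257.52655237 118.        ] [380.68609761 252.04694312 118.        ]
```

View pics/w2.png

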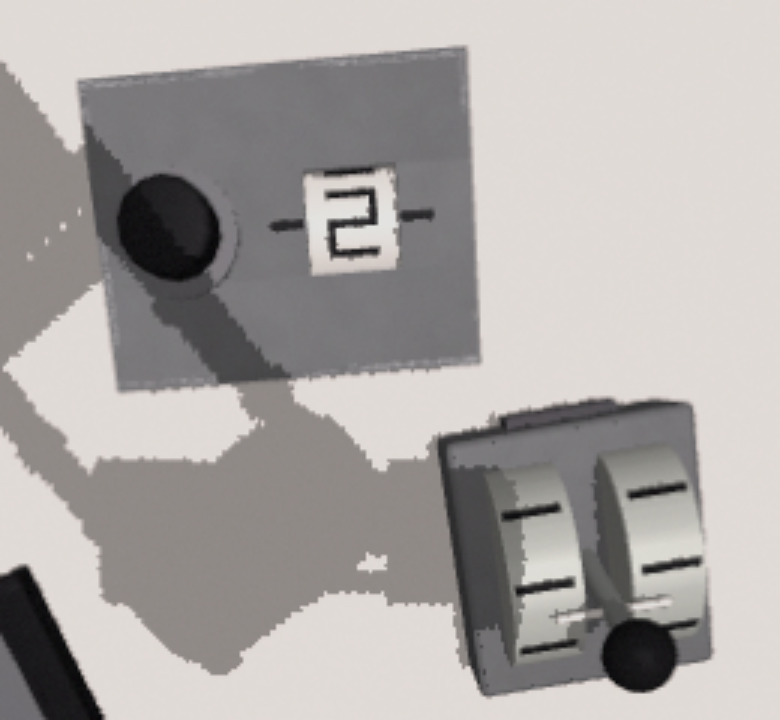

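```bash
python3 - <<'E'
from h import *
c=cam("wrist");st()
W=lambda x,y:(160+x/3,y/3)
P=np.array([onz(c,W(*p),50)[:2] for p in((452,438),(691,403),(711,656),(484,693))]);print(P.round(1),P.mean(0));e=P[3]+P[2]-P[0]-P[1];print(np.arctan2(e[1],e[0]));e=P[1]+P[2]-P[0]-P[3];print(np.arctan2(e[1],e[0])-np.pi/2)
P=np.array([onz(c,W(*p),92)[:2] for p in((80,80),(466,48),(480,362),(119,391))]);print(P.round(1),P.mean(0));e=P[3]+P[2]-P[0]-P[1];print(np.arctan2(e[1],e[0]));e=P[1]+P[2]-P[0]-P[3];print(np.arctan2(e[1],e[0])-np.pi/2)
print("mid bars",onz(c,W(545,585),90),onz(c,W(671,566),90))
goto((577.7,381.1,180),1.484)
E
```

```text
t2.47 tcp [517.7 286.6 307.6] yaw(jaw y) 1.286 F [ 0.5 -1.1  0.6] w 92.0 q6 -0.91
[[489.8 338.9]
 [504.1 442.2]
 [619.8 429.4]
 [607.6 323.3]] [555.30709711 383.45103985]
-0.12097983269913729
-0.12589206455511426
[[324.9 240.2]
 [354.3 375.8]
 [460.9 353.4]
 [432.  216.7]] [393.01164737 296.51133097]
-0.21176749213027998
-0.2105880903093975
mid bars [553.89570342 357.3396088   90.        ] [560.60811432 408.81608074  90.        ]
t2.47 tcp [517.7 286.6 307.6] yaw(jaw y) 1.286 F [ 0.5 -1.1  0.6] w 92.0 q6 -0.91
d cm [12.77 10.75  3.09]
spin -0.198 (alt 2.944)
```

```bash
python3 - <<'E'
from h import *
goto((577.5,381,165),1.449)
E
```

```text
t2.47 tcp [517.7 286.6 307.6] yaw(jaw y) 1.286 F [ 0.5 -1.1  0.6] w 92.0 q6 -0.91
d cm [14.27 10.73  3.07]
spin -0.163 (alt 2.979)
```

```bash
python3 -m crank '[{"dx":2,"dy":3,"dz":1,"spin":-0.08},{"dx":5,"dy":6,"dz":2,"spin":-0.163},{"dx":8,"dy":9,"dz":2.6,"spin":-0.163},{"dx":11,"dy":10.7,"dz":3.07,"spin":-0.163},{"dx":14.3,"dy":10.7,"dz":3.07,"spin":-0.163},{"dx":14.3,"dy":10.7,"dz":3.07,"spin":-0.163},{"dx":14.3,"dy":10.7,"dz":3.07,"spin":-0.163}]'
python3 - <<'E'
from h import *
st()
c=cam("wrist");cv2.imwrite("pics/w3.png",c["im"]);st()
goto((577.5,381,113),1.449)
E
```

```text
time: 3.05
tool_pos: [576.5, 380.7, 162.8]
tcp_rot: [-2.484, 1.567, -2.605]
contact_force: [0.0, -0.4, -0.1]
grip_width: 91.6
t3.05 tcp [576.5 380.7 162.8] yaw(jaw y) 1.450 F [ 0.  -0.4 -0.1] w 91.6 q6 -0.98
t3.10 tcp [577.7 381.2 165.5] yaw(jaw y) 1.450 F [-0.1 -0.2  0.1] w 91.6 q6 -0.98
t3.10 tcp [577.7 381.2 165.5] yaw(jaw y) 1.450 F [-0.1 -0.2  0.1] w 91.6 q6 -0.98
d cm [ 5.25 -0.03 -0.02]
spin 0.001 (alt -3.141)
```

View pics/w3.png

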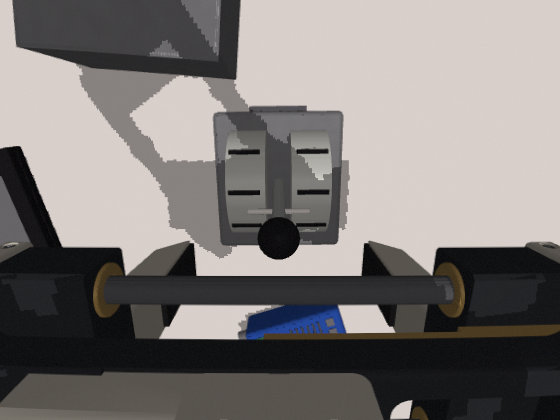

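```bash
python3 - <<'E'
from h import *
c=cam("wrist");st()
for z in(120,126,130): print(onz(c,(279,238.5),z))
print("midbars",onz(c,(244,192.5),90),onz(c,(313,191.5),90))
E
python3 -m crank '[{"dx":1.7,"dy":0,"dz":0,"spin":0},{"dx":3.4,"dy":0,"dz":0,"spin":0},{"dx":5,"dy":0,"dz":0,"spin":0},{"dx":5,"dy":0,"dz":0,"spin":0},{"dx":5,"dy":0,"dz":0,"spin":0}]'
```

```text
t3.15 tcp [578.3 381.6 167. ] yaw(jaw y) 1.450 F [ 0.9 -0.4  1. ] w 91.8 q6 -0.98
[583.99827067 381.14304742 120.        ]
[581.72002035 381.41004339 126.        ]
[580.2011868  381.58804071 130.        ]
midbars [555.02922528 357.79121139  90.        ] [560.59793387 410.12756797  90.        ]
time: 3.57
tool_pos: [578.0, 381.7, 116.2]
tcp_rot: [0.544, 1.568, 0.424]
contact_force: [-0.0, 0.4, -0.0]
grip_width: 91.7
```

```bash
python3 -m crank '[{"dx":0.3,"dy":0,"dz":0.25,"spin":0},{"dx":0.3,"dy":0,"dz":0.25,"spin":0},{"dx":0.3,"dy":0,"dz":0.25,"spin":0},{"dx":0.3,"dy":0,"dz":0.25,"spin":0},{"dx":0.3,"dy":0,"dz":0.25,"spin":0},{"dx":0.3,"dy":0,"dz":0.25,"spin":0},{"dx":0.3,"dy":0,"dz":0.25,"spin":0},{"dx":0.3,"dy":0,"dz":0.25,"spin":0}]' 0
python3 - <<'E'
from h import *
st();c=cam("wrist");cv2.imwrite("pics/w4.png",c["im"]);st()
E
```

```text
time: 4.23
tool_pos: [579.6, 381.7, 110.7]
tcp_rot: [-1.392, 1.571, -1.512]
contact_force: [0.9, 0.3, -0.5]
grip_width: 42.9
t4.23 tcp [579.6 381.7 110.7] yaw(jaw y) 1.451 F [ 0.9  0.3 -0.5] w 42.9 q6 -0.98
t4.28 tcp [579.6 381.7 110.7] yaw(jaw y) 1.451 F [ 0.3  0.3 -0.5] w 39.4 q6 -0.98
```

View pics/w4.png

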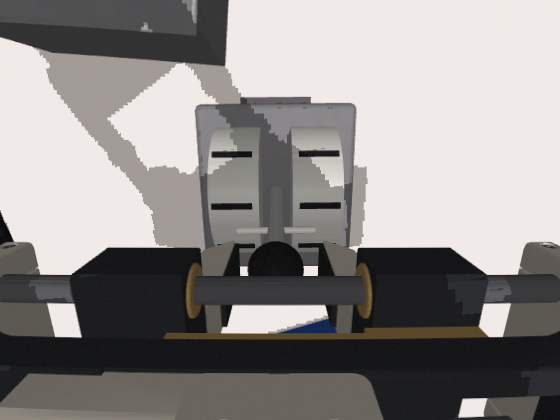

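```bash
python3 -m crank '[{"dx":0,"dy":0,"dz":0,"spin":0},{"dx":0,"dy":0,"dz":0,"spin":0},{"dx":0,"dy":0,"dz":0,"spin":0},{"dx":-0.2,"dy":0,"dz":-0.7,"spin":0},{"dx":-0.29,"dy":0,"dz":-1.5,"spin":0},{"dx":-0.31,"dy":0,"dz":-2.35,"spin":0},{"dx":-0.29,"dy":0,"dz":-3.2,"spin":0},{"dx":-0.16,"dy":0,"dz":-4.0,"spin":0},{"dx":0.05,"dy":0,"dz":-4.86,"spin":0},{"dx":0.35,"dy":0,"dz":-5.65,"spin":0},{"dx":0.71,"dy":0,"dz":-6.42,"spin":0},{"dx":1.16,"dy":0,"dz":-7.14,"spin":0},{"dx":1.67,"dy":0,"dz":-7.83,"spin":0},{"dx":1.8,"dy":0,"dz":-8.0,"spin":0},{"dx":1.8,"dy":0,"dz":-8.0,"spin":0},{"dx":1.8,"dy":0,"dz":-8.0,"spin":0}]' 0
python3 - <<'E'
from h import *
st();c=cam("wrist");cv2.imwrite("pics/w5.png",c["im"]);st()
E
```

```text
time: 5.62
tool_pos: [498.9, 389.2, 92.6]
tcp_rot: [-2.015, 1.566, -2.135]
contact_force: [-2.9, -8.9, 2.9]
grip_width: 26.1
t5.62 tcp [498.9 389.2  92.6] yaw(jaw y) 1.451 F [-2.9 -8.9  2.9] w 26.1 q6 -0.91
t5.67 tcp [498.9 389.2  92.6] yaw(jaw y) 1.451 F [-2.2 -8.7  3.6] w 26.4 q6 -0.91
```

View pics/w5.png

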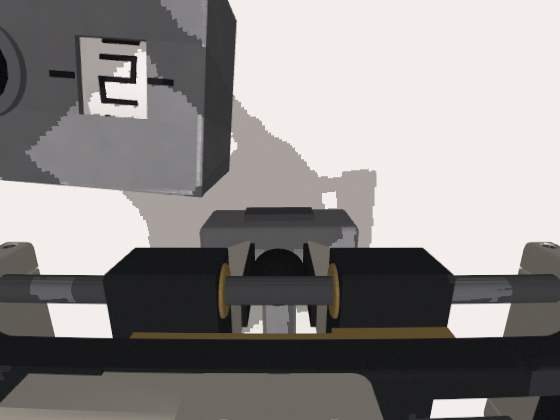

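```bash
python3 -m crank '[{"dx":0.1,"dy":-0.1,"dz":-0.25,"spin":0},{"dx":0.2,"dy":-0.1,"dz":-0.5,"spin":0},{"dx":0.2,"dy":-0.1,"dz":-0.5,"spin":0},{"dx":0.2,"dy":-0.1,"dz":-0.5,"spin":0}]' 0
```

```text
time: 6.0
tool_pos: [498.8, 389.3, 92.6]
tcp_rot: [0.02, 1.563, -0.1]
contact_force: [10.1, -8.7, 4.6]
grip_width: 26.5
```

```bash
python3 -m crank '[{"dx":0,"dy":0,"dz":0.3,"spin":0},{"dx":0,"dy":0,"dz":0.3,"spin":0},{"dx":0,"dy":0,"dz":0.3,"spin":0},{"dx":0,"dy":0,"dz":0.3,"spin":0},{"dx":0,"dy":0,"dz":0.3,"spin":0},{"dx":0,"dy":0,"dz":0.3,"spin":0},{"dx":-2,"dy":0,"dz":0.3,"spin":0},{"dx":-6,"dy":0,"dz":0.3,"spin":0},{"dx":-10,"dy":0,"dz":0.3,"spin":0},{"dx":-13,"dy":0,"dz":3,"spin":0},{"dx":-16,"dy":0,"dz":6,"spin":0},{"dx":-16,"dy":0,"dz":8,"spin":0},{"dx":-16,"dy":0,"dz":8,"spin":0}]' 100
python3 - <<'E'
from h import *
cam("wrist");st();c=cam("wrist");cv2.imwrite("pics/w6.png",c["im"]);st();crop("side","s6.png",(150,60,420,280),3-0.2)
E
```

```text
time: 7.08
tool_pos: [578.4, 380.4, 252.4]
tcp_rot: [0.407, 1.565, 0.285]
contact_force: [0.0, 0.2, -1.5]
grip_width: 91.9
t7.13 tcp [575.9 380.7 250.3] yaw(jaw y) 1.449 F [-1.1 -0.1 -1.1] w 91.5 q6 -0.98
t7.18 tcp [574.4 381.  249.5] yaw(jaw y) 1.450 F [ 0.  -0.1 -0.9] w 92.0 q6 -0.98
```

View pics/w6.png

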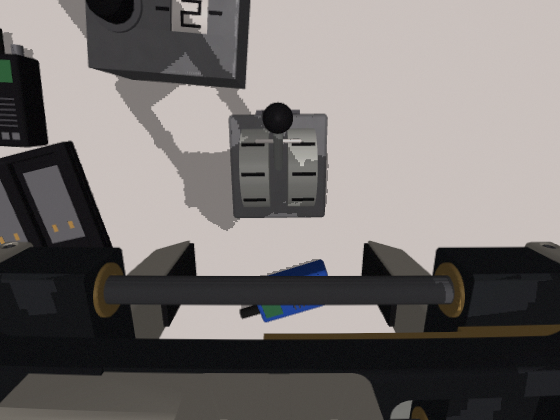

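View pics/s6.png

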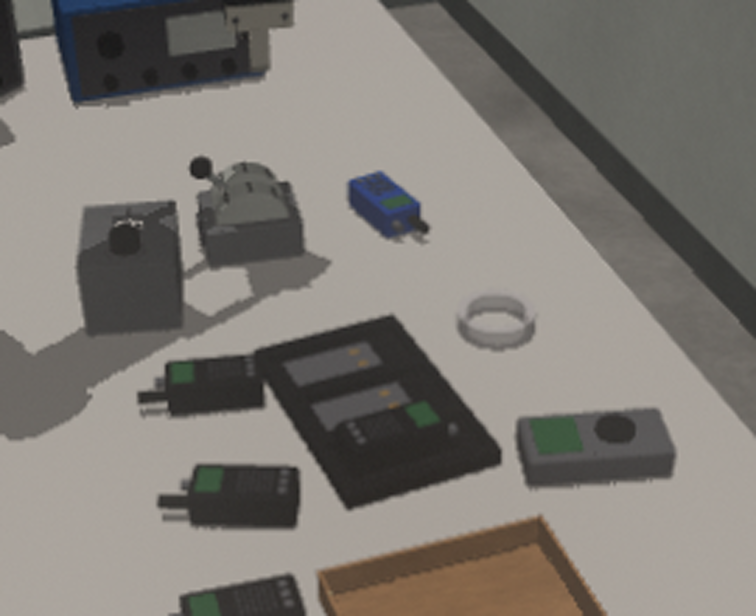

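```bash
python3 - <<'E'
from h import *
goto((600,-20,300),1.66)
E
```

```text
t7.23 tcp [573.5 381.2 249.2] yaw(jaw y) 1.451 F [ 0.1 -0.2  0.4] w 92.0 q6 -0.98
d cm [ -5.04 -39.53   7.41]
spin -0.209 (alt 2.933)
```

```bash
python3 -m crank '[{"dx":-1.5,"dy":-2,"dz":0.5,"spin":0},{"dx":-3,"dy":-5,"dz":1,"spin":-0.02},{"dx":-5,"dy":-9,"dz":2,"spin":-0.04},{"dx":-5,"dy":-13,"dz":3,"spin":-0.07},{"dx":-5,"dy":-17,"dz":4,"spin":-0.1},{"dx":-5,"dy":-21,"dz":5,"spin":-0.13},{"dx":-5,"dy":-25,"dz":6,"spin":-0.16},{"dx":-5,"dy":-29,"dz":7,"spin":-0.19},{"dx":-5,"dy":-33,"dz":7.4,"spin":-0.209},{"dx":-5,"dy":-36.5,"dz":7.4,"spin":-0.209},{"dx":-5,"dy":-38.5,"dz":7.4,"spin":-0.209},{"dx":-5,"dy":-39.5,"dz":7.4,"spin":-0.209},{"dx":-5,"dy":-39.5,"dz":7.4,"spin":-0.209},{"dx":-5,"dy":-39.5,"dz":7.4,"spin":-0.209},{"dx":-5,"dy":-39.5,"dz":7.4,"spin":-0.209}]'
python3 - <<'E'
from h import *
cam("wrist");cam("wrist");st();c=cam("wrist");cv2.imwrite("pics/w7.png",cv2.resize(c["im"],None,fx=1.4,fy=1.4));st()
E
```

```text
time: 8.48
tool_pos: [600.7, -17.8, 300.6]
tcp_rot: [1.925, 1.57, 2.016]
contact_force: [1.0, -0.0, -0.1]
grip_width: 91.8
t8.58 tcp [600.8 -17.9 300.6] yaw(jaw y) 1.662 F [-0.9  0.   0.7] w 92.1 q6 -1.82
t8.63 tcp [600.9 -18.1 300.6] yaw(jaw y) 1.662 F [ 0.7 -0.4 -0.1] w 91.9 q6 -1.82
```

View pics/w7.png

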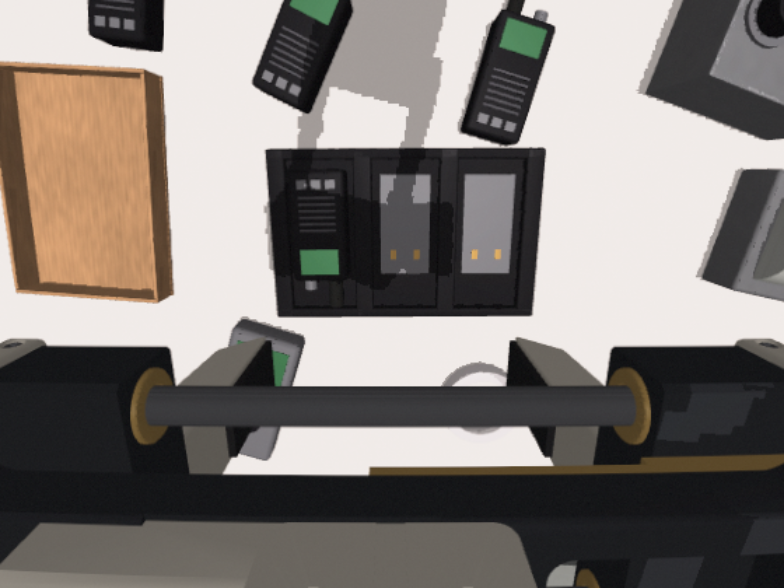

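```bash
python3 - <<'E'
from h import *
c=cam("wrist");st()
im=c["im"][100:235,180:395];cv2.imwrite("pics/w8.png",cv2.resize(np.clip(im.astype(float)*2.2,0,255).astype(np.uint8),None,fx=3.6,fy=3.6,interpolation=cv2.INTER_CUBIC))
def meas(P,s,off,z):
    P=np.array([onz(c,np.array(p)/s+off,z)[:2] for p in P]);print(P.round(1).tolist(),"c",P.mean(0).round(1))
    for e in(P[3]+P[2]-P[0]-P[1],P[1]+P[2]-P[0]-P[3]): print(" yaw %.3f len %.1f"%(np.arctan2(e[1],e[0]),np.linalg.norm(e)/2))
meas(((266,150),(545,149),(531,315),(278,315)),1.4,0,20)
meas(((292,168),(347,168),(347,279),(292,279)),1.4,0,48)
meas(((2,62),(160,71),(171,300),(18,293)),1.4,0,35)
E
```

```text
t8.68 tcp [600.9 -18.4 300.6] yaw(jaw y) 1.662 F [-0.2 -0.1  0.3] w 91.7 q6 -1.82
[[520.6, -144.5], [495.0, 121.5], [661.6, 137.2], [686.0, -128.8]] c [590.8  -3.7]
 yaw 0.094 len 166.8
 yaw 1.664 len 267.2
[[534.8, -113.0], [530.4, -63.4], [633.3, -56.6], [638.2, -109.5]] c [584.2 -85.6]
 yaw 0.050 len 103.3
 yaw 1.661 len 51.5
[[462.5, -384.4], [460.7, -237.4], [674.8, -234.7], [682.2, -395.7]] c [ 570. -313.]
 yaw -0.020 len 216.9
 yaw 1.601 len 154.1
```

View pics/w8.png

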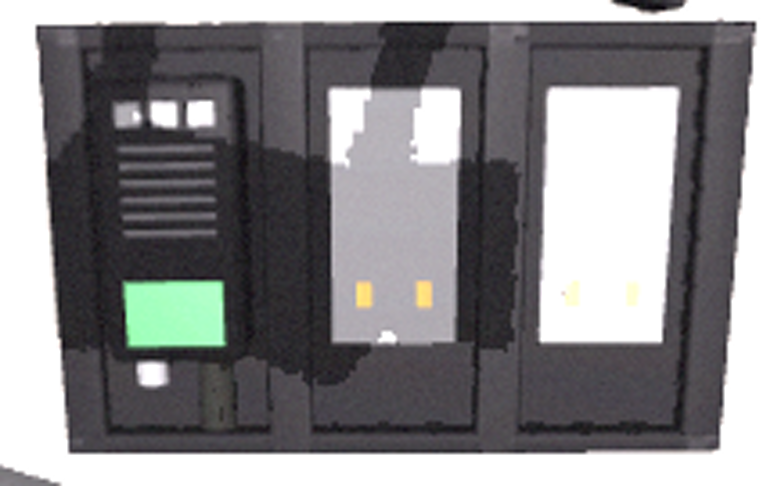

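```bash
python3 - <<'E'
from h import *
t=cam("top");s=cam("side")
P=np.array([onz(s,np.array(p)/2.8+[150,60],20)[:2] for p in((255,350),(394,317),(500,449),(347,500))]);print(P.round(1),P.mean(0))
# carton rim side from s1 crop
P=np.array([onz(s,np.array(p)/2.5+[150,80],35)[:2] for p in((285,460),(484,411),(544,507),(331,569))]);print(P.round(1),P.mean(0))
# tray in top by contour: dark area
g=t["im"].max(2);m=(g[150:235,185:300]<60).astype(np.uint8);cv2.imwrite("pics/t7.png",cv2.resize(t["im"][140:310,180:400],None,fx=3.5,fy=3.5,interpolation=cv2.INTER_CUBIC))
E
```

```text
[[ 495.8  117.9]
 [ 660.7  128.8]
 [ 685.6 -130.6]
 [ 518.  -154.9]] [590.03283167  -9.70855406]
[[ 461.3 -256.1]
 [ 678.3 -253. ]
 [ 678.5 -400.1]
 [ 460.9 -408. ]] [ 569.75277362 -329.28936564]
```

View pics/t7.png

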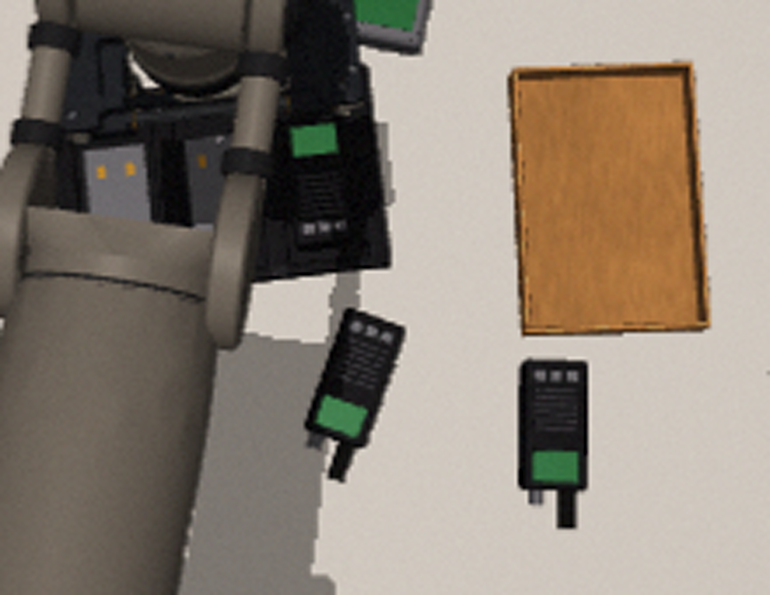

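```bash
python3 - <<'E'
from h import *
goto((583,-87,24),1.65)
E
```

```text
t8.78 tcp [600.9 -18.9 300.7] yaw(jaw y) 1.661 F [ 0.4  0.2 -0.1] w 91.8 q6 -1.82
d cm [27.67 -6.62 -2.39]
spin 0.011 (alt -3.130)
```

```bash
python3 -m crank '[{"dx":2,"dy":-1.5,"dz":-0.5,"spin":0},{"dx":5,"dy":-3,"dz":-1,"spin":0},{"dx":9,"dy":-5,"dz":-2,"spin":0},{"dx":13,"dy":-6.6,"dz":-2.4,"spin":0},{"dx":17,"dy":-6.6,"dz":-2.4,"spin":0},{"dx":20,"dy":-6.6,"dz":-2.4,"spin":0},{"dx":22,"dy":-6.6,"dz":-2.4,"spin":0},{"dx":22,"dy":-6.6,"dz":-2.4,"spin":0},{"dx":22,"dy":-6.6,"dz":-2.4,"spin":0},{"dx":22,"dy":-6.6,"dz":-2.4,"spin":0}]'
python3 - <<'E'
from h import *
cam("wrist");st();c=cam("wrist");cv2.imwrite("pics/w9.png",cv2.resize(np.clip(c["im"]*1.8,0,255).astype(np.uint8),None,fx=1.4,fy=1.4));goto((583,-87,25),1.65)
E
```

```text
time: 9.62
tool_pos: [584.0, -87.7, 82.4]
tcp_rot: [-0.394, 1.568, -0.304]
contact_force: [0.1, 0.4, 0.1]
grip_width: 91.9
t9.67 tcp [584.3 -87.8  82.9] yaw(jaw y) 1.660 F [-0.  -0.7  0.7] w 91.6 q6 -1.94
t9.72 tcp [584.2 -87.8  82.9] yaw(jaw y) 1.660 F [ 0.8  0.8 -0. ] w 91.8 q6 -1.94
d cm [ 5.79  0.1  -0.14]
spin 0.010 (alt -3.131)
```

View pics/w9.png

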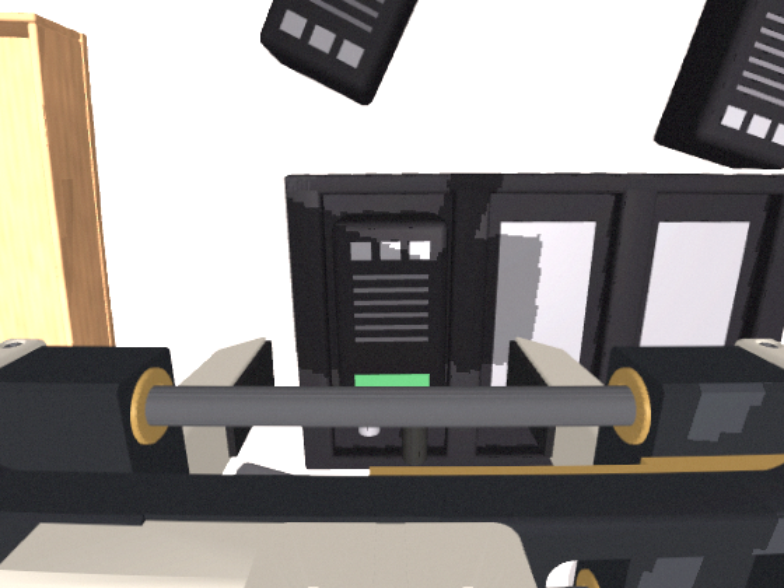

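```bash
python3 -m crank '[{"dx":2,"dy":0,"dz":0,"spin":0},{"dx":4,"dy":0,"dz":0,"spin":0},{"dx":5.6,"dy":0,"dz":0,"spin":0},{"dx":5.8,"dy":0,"dz":0,"spin":0},{"dx":5.8,"dy":0,"dz":0,"spin":0},{"dx":5.8,"dy":0,"dz":0,"spin":0}]'
python3 -m crank '[{"dx":0,"dy":0,"dz":0,"spin":0},{"dx":0,"dy":0,"dz":0,"spin":0},{"dx":0,"dy":0,"dz":0,"spin":0},{"dx":0,"dy":0,"dz":0,"spin":0},{"dx":0,"dy":0,"dz":0,"spin":0},{"dx":0,"dy":0,"dz":0,"spin":0},{"dx":0,"dy":0,"dz":0,"spin":0},{"dx":0,"dy":0,"dz":0,"spin":0},{"dx":0,"dy":0,"dz":0,"spin":0},{"dx":0,"dy":0,"dz":0,"spin":0}]' 0
```

```text
time: 10.22
tool_pos: [583.9, -87.9, 24.3]
tcp_rot: [-0.399, 1.568, -0.31]
contact_force: [0.5, -0.0, 1.1]
grip_width: 92.0
time: 11.05
tool_pos: [582.8, -87.7, 22.8]
tcp_rot: [-1.829, 1.571, -1.74]
contact_force: [-0.3, 0.6, 2.6]
grip_width: 52.0
```

```bash
python3 -m crank '[{"dx":-0.7,"dy":0,"dz":0,"spin":0},{"dx":-2,"dy":0,"dz":0,"spin":0},{"dx":-4,"dy":0,"dz":0,"spin":0},{"dx":-5.5,"dy":0,"dz":0,"spin":0},{"dx":-6,"dy":0,"dz":0,"spin":0},{"dx":-6,"dy":0,"dz":0,"spin":0}]' 0
python3 - <<'E'
from h import *
c=cam("wrist");cv2.imwrite("pics/w10.png",c["im"]);goto((555,-324,80),1.58)
crop("side","s10.png",(150,100,420,340),2.5)
E
```

```text
time: 11.55
tool_pos: [583.5, -87.8, 84.1]
tcp_rot: [-0.413, 1.568, -0.324]
contact_force: [0.1, -0.3, -3.9]
grip_width: 52.0
t11.60 tcp [582.8 -87.6  82.8] yaw(jaw y) 1.660 F [ 0.3  0.  -2.7] w 51.6 q6 -1.94
d cm [  0.29 -23.29  -4.87]
spin 0.080 (alt -3.062)
```

View pics/s10.png

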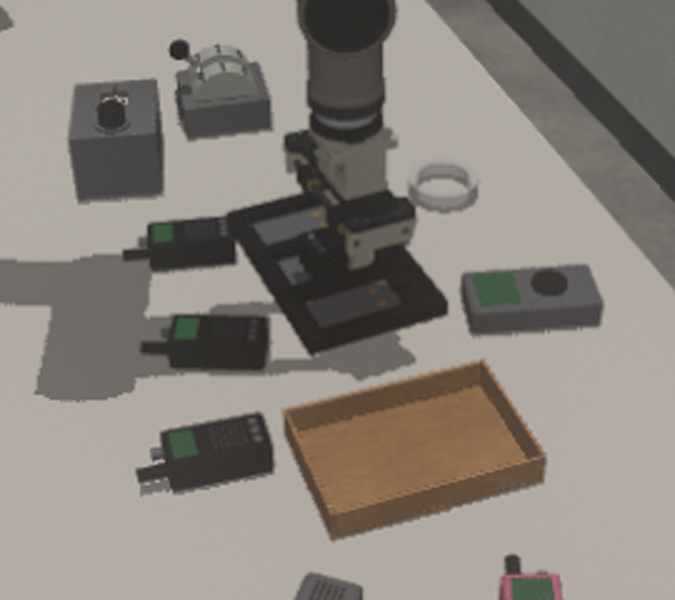

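Radio0 is lifted. Carry to the carton (smooth).

```bash
python3 -m crank '[{"dx":0,"dy":-0.7,"dz":0,"spin":0},{"dx":0,"dy":-2.5,"dz":-0.5,"spin":0.01},{"dx":0,"dy":-5,"dz":-1,"spin":0.02},{"dx":0,"dy":-8,"dz":-1.6,"spin":0.03},{"dx":0,"dy":-11,"dz":-2.2,"spin":0.04},{"dx":0,"dy":-14,"dz":-2.8,"spin":0.05},{"dx":0,"dy":-17,"dz":-3.5,"spin":0.06},{"dx":0,"dy":-19.5,"dz":-4,"spin":0.07},{"dx":0,"dy":-21.5,"dz":-4.5,"spin":0.08},{"dx":0,"dy":-22.8,"dz":-4.8,"spin":0.08},{"dx":0,"dy":-23.2,"dz":-4.9,"spin":0.08},{"dx":0,"dy":-23.3,"dz":-4.9,"spin":0.08},{"dx":0,"dy":-23.3,"dz":-4.9,"spin":0.08}]' 0
python3 - <<'E'
from h import *
cam("wrist");c=cam("wrist");cv2.imwrite("pics/w11.png",cv2.resize(c["im"],None,fx=1.4,fy=1.4));goto((555,-324,17),1.58)
t=crop("top","t11.png",(200,130,400,300),3.5)
E
```

```text
time: 12.73
tool_pos: [554.7, -323.3, 82.2]
tcp_rot: [2.185, 1.57, 2.194]
contact_force: [-0.3, 0.5, -2.4]
grip_width: 51.4
t12.83 tcp [ 555.  -322.6   82.5] yaw(jaw y) 1.581 F [-0.1  0.4 -3. ] w 51.6 q6 -2.23
d cm [ 6.55 -0.14  0.  ]
spin 0.001 (alt -3.140)
```

View pics/w11.png

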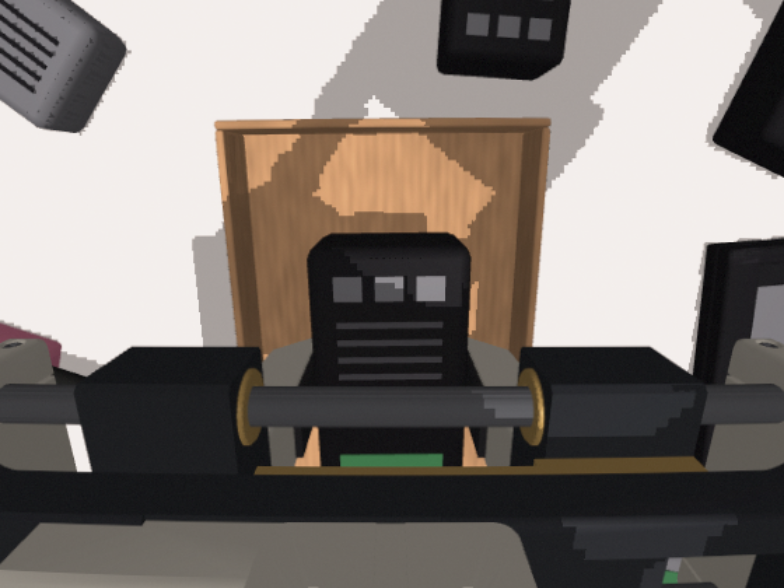

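View pics/t11.png

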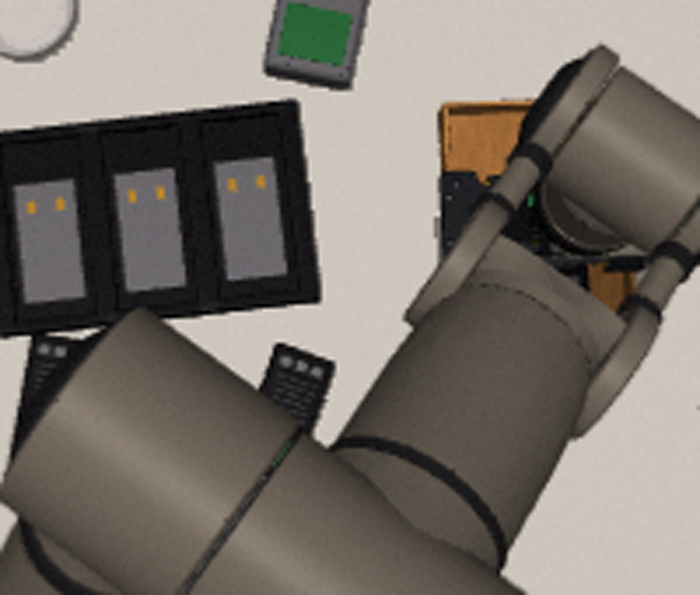

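```bash
python3 -m crank '[{"dx":1,"dy":0,"dz":0,"spin":0},{"dx":2.5,"dy":0,"dz":0,"spin":0},{"dx":4,"dy":0,"dz":0,"spin":0},{"dx":5.3,"dy":0,"dz":0,"spin":0},{"dx":6,"dy":0,"dz":0,"spin":0},{"dx":6.3,"dy":0,"dz":0,"spin":0},{"dx":6.5,"dy":0,"dz":0,"spin":0},{"dx":6.5,"dy":0,"dz":0,"spin":0}]' 0
python3 -m crank '[{"dx":0,"dy":0,"dz":0,"spin":0},{"dx":0,"dy":0,"dz":0,"spin":0},{"dx":0,"dy":0,"dz":0,"spin":0},{"dx":0,"dy":0,"dz":0,"spin":0},{"dx":-2,"dy":0,"dz":0,"spin":0},{"dx":-4,"dy":0,"dz":0,"spin":0},{"dx":-7,"dy":0,"dz":0,"spin":0},{"dx":-11,"dy":0,"dz":0,"spin":0},{"dx":-15,"dy":0,"dz":0,"spin":0},{"dx":-18,"dy":0,"dz":0,"spin":0},{"dx":-18,"dy":0,"dz":0,"spin":0}]' 68
python3 - <<'E'
from h import *
cam("wrist");cam("wrist");c=cam("wrist");cv2.imwrite("pics/w12.png",cv2.resize(c["im"],None,fx=1.4,fy=1.4));st()
crop("side","s12.png",(150,100,420,340),2.5)
E
```

```text
time: 13.55
tool_pos: [555.0, -324.0, 17.8]
tcp_rot: [-0.838, 1.57, -0.828]
contact_force: [-0.2, 0.2, -2.1]
grip_width: 51.9
time: 14.47
tool_pos: [557.4, -326.0, 206.4]
tcp_rot: [-0.661, 1.556, -0.652]
contact_force: [-0.3, -0.6, 0.4]
grip_width: 62.1
t14.62 tcp [ 554.5 -323.9  197.6] yaw(jaw y) 1.580 F [ 0.8  0.5 -0.7] w 62.6 q6 -2.23
```

View pics/w12.png

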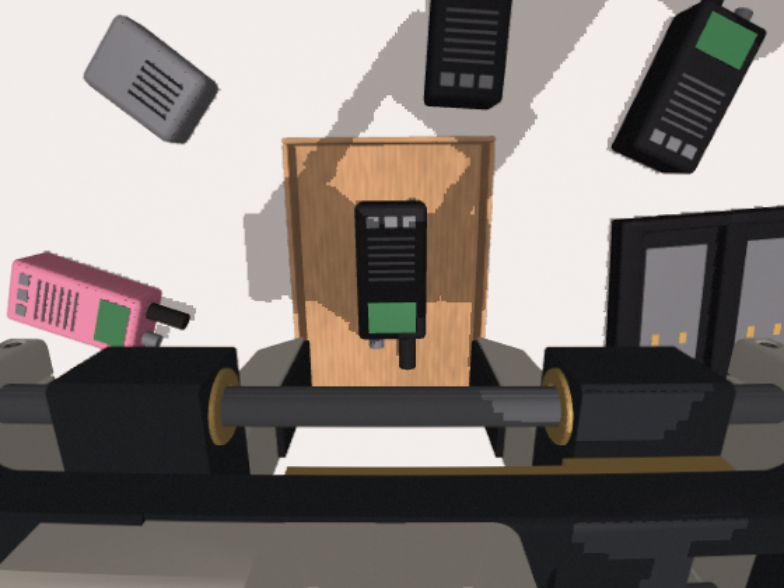

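View pics/s12.png

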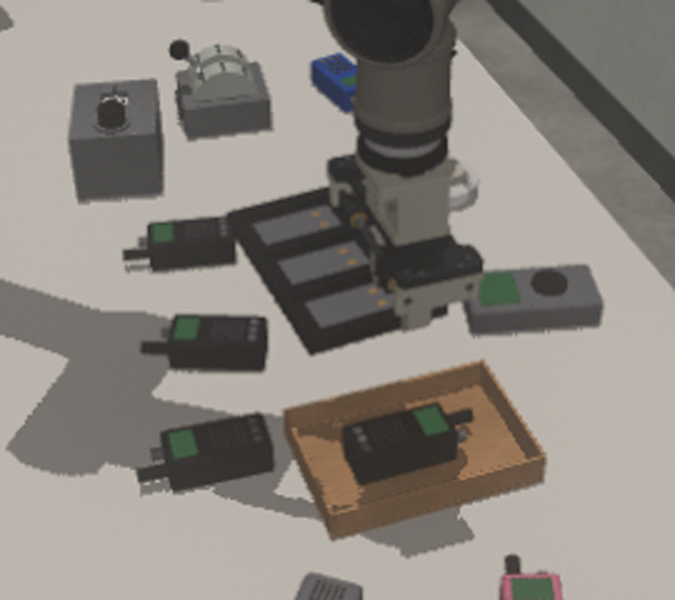

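```bash
python3 - <<'E'
from h import *
goto((420,-275,230),1.533)
E
```

```text
t14.67 tcp [ 554.1 -323.6  196.5] yaw(jaw y) 1.580 F [-0.4 -0.1  0.1] w 62.1 q6 -2.23
d cm [ -3.32   4.99 -13.37]
spin 0.047 (alt -3.095)
```

```bash
python3 -m crank '[{"dx":-1,"dy":1,"dz":-1,"spin":0},{"dx":-3,"dy":2,"dz":-3,"spin":0.02},{"dx":-3.3,"dy":3,"dz":-6,"spin":0.047},{"dx":-3.3,"dy":4,"dz":-9,"spin":0.047},{"dx":-3.3,"dy":5,"dz":-11.5,"spin":0.047},{"dx":-3.3,"dy":5,"dz":-13,"spin":0.047},{"dx":-3.3,"dy":5,"dz":-13.4,"spin":0.047},{"dx":-3.3,"dy":5,"dz":-13.4,"spin":0.047},{"dx":-3.3,"dy":5,"dz":-13.4,"spin":0.047},{"dx":-3.3,"dy":5,"dz":-13.4,"spin":0.047}]' 100
python3 - <<'E'
from h import *
cam("wrist");cam("wrist");st();c=cam("wrist");cv2.imwrite("pics/w13.png",cv2.resize(c["im"],None,fx=1.4,fy=1.4));st()
E
```

```text
time: 15.5
tool_pos: [421.0, -275.5, 230.1]
tcp_rot: [2.198, 1.57, 2.161]
contact_force: [0.1, -0.3, -0.3]
grip_width: 91.9
t15.60 tcp [ 421.  -275.4  230.2] yaw(jaw y) 1.533 F [ 0.3 -0.9  0. ] w 91.6 q6 -2.27
t15.65 tcp [ 420.9 -275.4  230.2] yaw(jaw y) 1.533 F [-0.  -0.5 -0.3] w 91.9 q6 -2.27
```

View pics/w13.png

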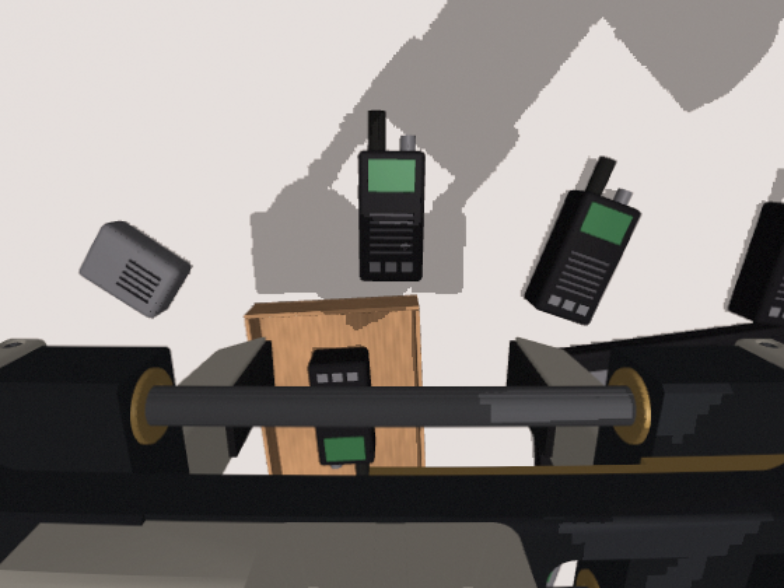

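```bash
cat >> h.py <<'E'
def meas(c,P,s,off,z):
    P=np.array([onz(c,np.array(p)/s+off,z)[:2] for p in P]);print(P.round(1).tolist(),"c",P.mean(0).round(1))
    for e in(P[3]+P[2]-P[0]-P[1],P[1]+P[2]-P[0]-P[3]): print(" yaw %.3f len %.1f"%(np.arctan2(e[1],e[0]),np.linalg.norm(e)/2))
E
python3 - <<'E'
from h import *
c=cam("wrist")
meas(c,((361,151),(424,151),(422,280),(361,280)),1.4,0,38)
meas(c,((583,192),(640,213),(588,323),(538,302)),1.4,0,38)
goto((382,-274,80),1.54)
E
```

```text
[[333.6, -294.0], [335.4, -245.9], [436.7, -249.4], [434.9, -299.5]] c [ 385.2 -272.2]
 yaw -0.044 len 101.4
 yaw 1.534 len 49.1
[[370.2, -121.5], [388.0, -74.0], [479.6, -108.6], [459.2, -152.6]] c [ 424.2 -114.1]
 yaw -0.349 len 96.1
 yaw 1.176 len 49.6
t15.70 tcp [ 420.8 -275.3  230.3] yaw(jaw y) 1.533 F [0.3 0.5 0.2] w 91.8 q6 -2.27
d cm [15.03 -0.02 -3.88]
spin -0.007 (alt 3.135)
```

```bash
python3 -m crank '[{"dx":2,"dy":0.1,"dz":-1.5,"spin":0},{"dx":5,"dy":0.1,"dz":-3.6,"spin":0},{"dx":9,"dy":0.1,"dz":-3.65,"spin":0},{"dx":13,"dy":0.1,"dz":-3.65,"spin":0},{"dx":17,"dy":0.1,"dz":-3.65,"spin":0},{"dx":19.5,"dy":0.1,"dz":-3.65,"spin":0},{"dx":21,"dy":0.1,"dz":-3.65,"spin":0},{"dx":21.6,"dy":0.1,"dz":-3.65,"spin":0},{"dx":21.6,"dy":0.1,"dz":-3.65,"spin":0},{"dx":21.6,"dy":0.1,"dz":-3.65,"spin":0}]' 100
python3 -m crank '[{"dx":0,"dy":0,"dz":0,"spin":0},{"dx":0,"dy":0,"dz":0,"spin":0},{"dx":0,"dy":0,"dz":0,"spin":0},{"dx":0,"dy":0,"dz":0,"spin":0},{"dx":0,"dy":0,"dz":0,"spin":0},{"dx":0,"dy":0,"dz":0,"spin":0},{"dx":0,"dy":0,"dz":0,"spin":0},{"dx":0,"dy":0,"dz":0,"spin":0},{"dx":0,"dy":0,"dz":0,"spin":0},{"dx":0,"dy":0,"dz":0,"spin":0}]' 0
python3 -m crank '[{"dx":-0.7,"dy":0,"dz":0,"spin":0},{"dx":-2,"dy":0,"dz":0,"spin":0},{"dx":-4,"dy":0,"dz":0,"spin":0},{"dx":-6,"dy":0,"dz":0,"spin":0},{"dx":-7,"dy":0,"dz":0,"spin":0},{"dx":-7.3,"dy":0,"dz":0,"spin":0},{"dx":-7.3,"dy":0,"dz":0,"spin":0}]' 0
python3 - <<'E'
from h import *
c=cam("wrist");cv2.imwrite("pics/w14.png",cv2.resize(c["im"],None,fx=1.4,fy=1.4))
goto((612,-87.5,85),1.663)
E
```

```text
time: 16.53
tool_pos: [384.4, -273.3, 15.2]
tcp_rot: [-0.775, 1.57, -0.812]
contact_force: [0.4, 0.0, 0.1]
grip_width: 91.6
time: 17.37
tool_pos: [383.9, -273.0, 14.9]
tcp_rot: [-0.918, 1.57, -0.955]
contact_force: [1.1, 0.2, 3.4]
grip_width: 52.0
time: 17.95
tool_pos: [384.0, -273.0, 88.3]
tcp_rot: [-0.75, 1.57, -0.787]
contact_force: [-0.2, 0.2, -3.1]
grip_width: 51.8
t18.00 tcp [ 383.6 -272.7   87.5] yaw(jaw y) 1.533 F [-0.6 -0.9 -3.8] w 51.7 q6 -2.31
d cm [ 0.25 19.37 22.12]
spin -0.130 (alt 3.012)
```

View pics/w14.png

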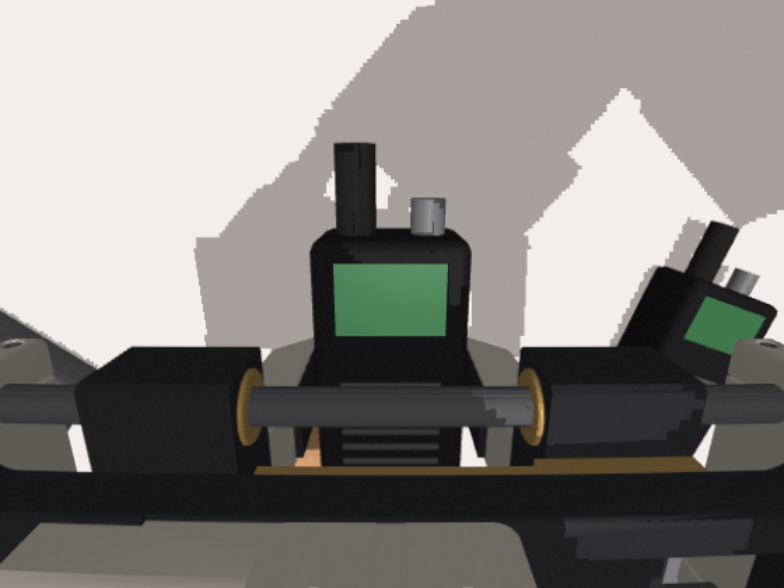

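```bash
python3 -m crank '[{"dx":0,"dy":0.6,"dz":0.6,"spin":0},{"dx":0,"dy":1.8,"dz":2.2,"spin":-0.02},{"dx":0,"dy":3.8,"dz":4.4,"spin":-0.04},{"dx":0,"dy":6,"dz":7,"spin":-0.06},{"dx":0,"dy":8.4,"dz":9.7,"spin":-0.08},{"dx":0,"dy":10.8,"dz":12.4,"spin":-0.1},{"dx":0,"dy":13.2,"dz":15.2,"spin":-0.12},{"dx":0,"dy":15.6,"dz":17.8,"spin":-0.13},{"dx":0,"dy":17.5,"dz":20,"spin":-0.13},{"dx":0,"dy":18.8,"dz":21.5,"spin":-0.13},{"dx":0,"dy":19.4,"dz":22.2,"spin":-0.13},{"dx":0,"dy":19.4,"dz":22.2,"spin":-0.13},{"dx":0,"dy":19.4,"dz":22.2,"spin":-0.13}]' 0
python3 - <<'E'
from h import *
cam("wrist");cam("wrist");c=cam("wrist");cv2.imwrite("pics/w15.png",cv2.resize(np.clip(c["im"]*1.8,0,255).astype(np.uint8),None,fx=1.4,fy=1.4))
goto((612.5,-87.5,26),1.663)
print(proj(c,(597.8-75,-88.6-7-33,20)),proj(c,(597.8-75,-88.6-7+33,20)))
E
```

```text
time: 19.08
tool_pos: [612.0, -87.2, 86.5]
tcp_rot: [2.969, 1.568, 3.062]
contact_force: [-0.5, -0.9, -2.5]
grip_width: 51.9
t19.23 tcp [612.  -88.4  87.5] yaw(jaw y) 1.662 F [ 0.2 -0.3 -2.8] w 51.9 q6 -1.93
d cm [6.15 0.09 0.07]
spin -0.001 (alt 3.140)
[231.07623479  90.88632768] [327.45006346 100.16398224]
```

View pics/w15.png

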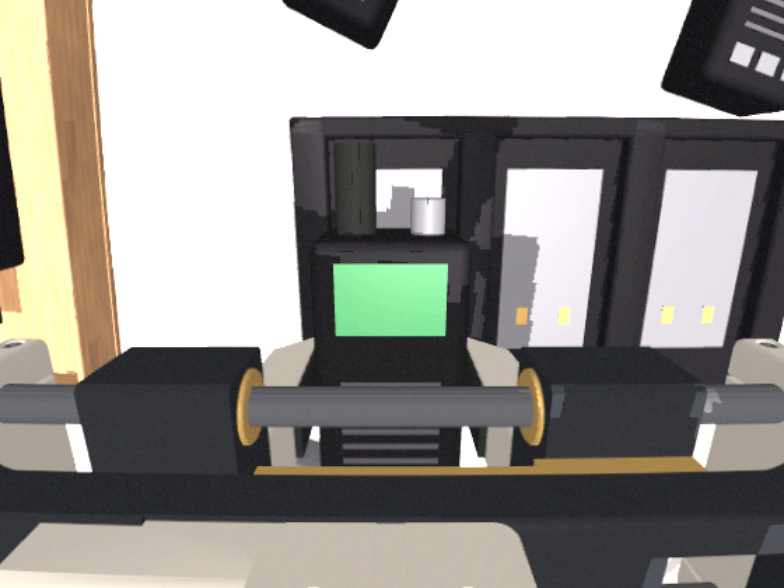

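```bash
python3 - <<'E'
from h import *
c=cam("wrist")
for p in((328,138),(460,138),(394,138),(294,119),(480,118),(493,138),(622,138)): print(p,onz(c,np.array(p)/1.4,20).round(1))
goto((612.5,-86.5,25.5),1.663)
E
```

```text
(328, 138) [ 527.8 -126.4   20. ]
(460, 138) [521.9 -62.1  20. ]
(394, 138) [524.9 -94.2  20. ]
(294, 119) [ 520.4 -143.3   20. ]
(480, 118) [511.8 -53.6  20. ]
(493, 138) [520.3 -46.   20. ]
(622, 138) [513.9  17.7  20. ]
t19.28 tcp [612.2 -88.5  87.7] yaw(jaw y) 1.661 F [-0.1  0.8 -3.5] w 52.0 q6 -1.93
d cm [6.22 0.2  0.06]
spin -0.002 (alt 3.140)
```

```bash
python3 -m crank '[{"dx":1,"dy":0.25,"dz":0.15,"spin":0},{"dx":2.5,"dy":0.25,"dz":0.15,"spin":0},{"dx":4,"dy":0.25,"dz":0.15,"spin":0},{"dx":5.2,"dy":0.25,"dz":0.15,"spin":0},{"dx":5.8,"dy":0.25,"dz":0.15,"spin":0},{"dx":6.1,"dy":0.25,"dz":0.15,"spin":0},{"dx":6.25,"dy":0.25,"dz":0.15,"spin":0},{"dx":6.25,"dy":0.25,"dz":0.15,"spin":0}]' 0
python3 - <<'E'
from h import *
c=cam("wrist");cv2.imwrite("pics/w16.png",cv2.resize(np.clip(c["im"]*1.8,0,255).astype(np.uint8),None,fx=1.4,fy=1.4));st()
E
```

```text
time: 19.95
tool_pos: [614.6, -85.0, 25.7]
tcp_rot: [-0.445, 1.57, -0.353]
contact_force: [0.2, 0.1, -2.3]
grip_width: 51.7
t20.00 tcp [614.8 -85.   25.8] yaw(jaw y) 1.663 F [-0.2 -0.1 -3.4] w 52.1 q6 -1.92
```

View pics/w16.png

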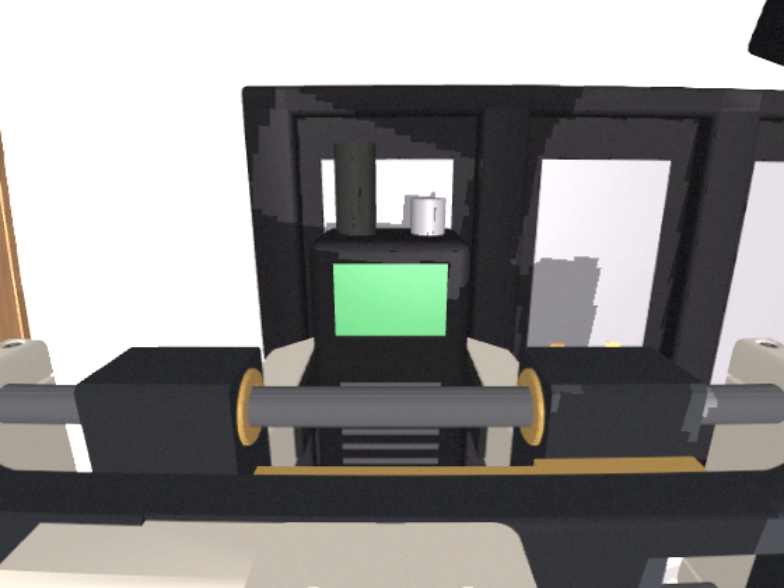

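```bash
python3 -m crank '[{"dx":0.05,"dy":0,"dz":0,"spin":0},{"dx":0.05,"dy":0,"dz":0,"spin":0},{"dx":0.05,"dy":0,"dz":0,"spin":0},{"dx":0.05,"dy":0,"dz":0,"spin":0},{"dx":-2,"dy":0,"dz":0,"spin":0},{"dx":-4,"dy":0,"dz":0,"spin":0},{"dx":-7,"dy":0,"dz":0,"spin":0},{"dx":-11,"dy":0,"dz":0,"spin":0},{"dx":-15,"dy":0,"dz":0,"spin":0},{"dx":-17,"dy":0,"dz":0,"spin":0},{"dx":-17,"dy":0,"dz":0,"spin":0}]' 68
python3 - <<'E'
from h import *
cam("wrist");cam("wrist");c=cam("wrist");cv2.imwrite("pics/w17.png",cv2.resize(np.clip(c["im"]*1.5,0,255).astype(np.uint8),None,fx=1.4,fy=1.4));st()
goto((475,-115,230),1.2)
E
```

```text
time: 20.92
tool_pos: [617.0, -85.5, 201.8]
tcp_rot: [-0.359, 1.559, -0.267]
contact_force: [0.1, -0.5, -0.1]
grip_width: 62.3
t21.07 tcp [613.8 -84.7 194.5] yaw(jaw y) 1.663 F [-0.4  0.5 -0.2] w 62.5 q6 -1.92
t21.07 tcp [613.8 -84.7 194.5] yaw(jaw y) 1.663 F [-0.4  0.5 -0.2] w 62.5 q6 -1.92
d cm [ -3.54  -1.74 -14.1 ]
spin 0.463 (alt -2.679)
```

View pics/w17.png

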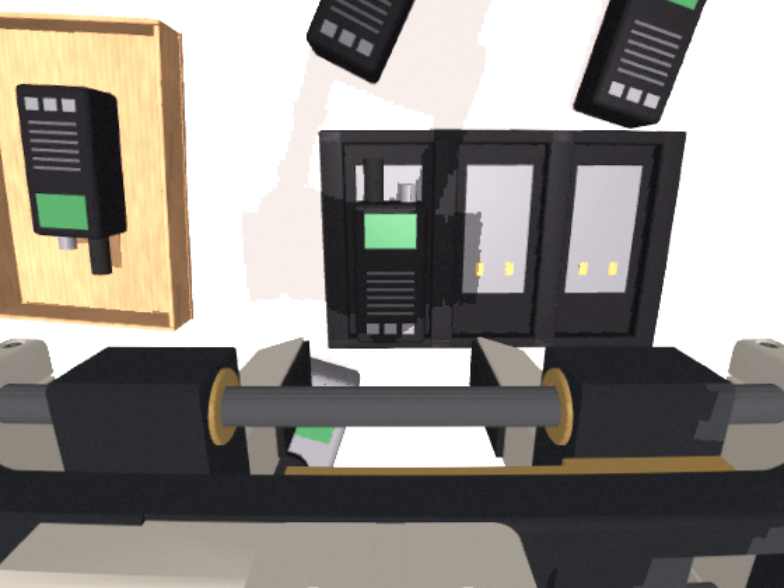

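```bash
python3 -m crank '[{"dx":-1,"dy":0,"dz":-1,"spin":0.05},{"dx":-3,"dy":-0.5,"dz":-3,"spin":0.12},{"dx":-3.5,"dy":-1,"dz":-6,"spin":0.2},{"dx":-3.5,"dy":-1.5,"dz":-9,"spin":0.28},{"dx":-3.5,"dy":-1.7,"dz":-12,"spin":0.36},{"dx":-3.5,"dy":-1.7,"dz":-13.5,"spin":0.42},{"dx":-3.5,"dy":-1.7,"dz":-14.1,"spin":0.44},{"dx":-3.5,"dy":-1.7,"dz":-14.1,"spin":0.44},{"dx":-3.5,"dy":-1.7,"dz":-14.1,"spin":0.44},{"dx":-3.5,"dy":-1.7,"dz":-14.1,"spin":0.44}]' 100
python3 - <<'E'
from h import *
cam("wrist");cam("wrist");c=cam("wrist");cv2.imwrite("pics/w18.png",cv2.resize(np.clip(c["im"]*1.5,0,255).astype(np.uint8),None,fx=1.4,fy=1.4));st()
E
```

```text
time: 21.9
tool_pos: [476.3, -114.7, 229.7]
tcp_rot: [2.733, 1.57, 2.387]
contact_force: [-0.4, 0.2, 0.8]
grip_width: 92.1
t22.05 tcp [ 476.1 -114.6  229.8] yaw(jaw y) 1.224 F [-1.4  0.5 -0. ] w 92.0 q6 -1.62
```

View pics/w18.png

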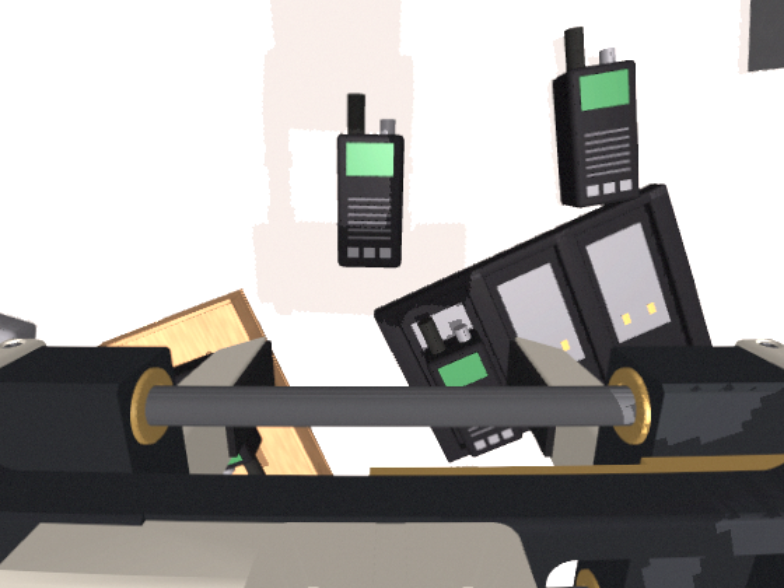

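```bash
python3 - <<'E'
from h import *
c=cam("wrist")
meas(c,((340,136),(403,136),(402,267),(339,266)),1.4,0,38)
P=np.array([onz(c,np.array(p)/1.4,38)[:2] for p in((340,136),(403,136),(402,267),(339,266))]);m=P.mean(0)
goto((m[0],m[1],14.5),1.224)
meas(c,((569,70),(634,61),(638,195),(578,206)),1.4,0,38)
E
```

```text
[[371.7, -116.6], [388.0, -71.8], [483.1, -106.2], [464.9, -154.2]] c [ 426.9 -112.2]
 yaw -0.365 len 100.8
 yaw 1.215 len 49.5
t22.10 tcp [ 476.  -114.6  229.8] yaw(jaw y) 1.224 F [ 1.5 -0.1  0.1] w 91.6 q6 -1.62
d cm [21.53 -1.45 -4.68]
spin 0.000 (alt -3.142)
[[385.1, 58.7], [394.8, 106.2], [491.4, 88.5], [483.8, 41.1]] c [438.8  73.6]
 yaw -0.178 len 99.3
 yaw 1.390 len 48.2
```

```bash
python3 -m crank '[{"dx":2,"dy":-0.8,"dz":-1.5,"spin":0.01},{"dx":5,"dy":-1.45,"dz":-3.6,"spin":0.01},{"dx":9,"dy":-1.45,"dz":-4.75,"spin":0.01},{"dx":13,"dy":-1.45,"dz":-4.75,"spin":0.01},{"dx":17,"dy":-1.45,"dz":-4.75,"spin":0.01},{"dx":19.5,"dy":-1.45,"dz":-4.75,"spin":0.01},{"dx":21,"dy":-1.45,"dz":-4.75,"spin":0.01},{"dx":21.5,"dy":-1.45,"dz":-4.75,"spin":0.01},{"dx":21.5,"dy":-1.45,"dz":-4.75,"spin":0.01},{"dx":21.5,"dy":-1.45,"dz":-4.75,"spin":0.01}]' 100
python3 -m crank '[{"dx":0,"dy":0,"dz":0,"spin":0},{"dx":0,"dy":0,"dz":0,"spin":0},{"dx":0,"dy":0,"dz":0,"spin":0},{"dx":0,"dy":0,"dz":0,"spin":0},{"dx":0,"dy":0,"dz":0,"spin":0},{"dx":0,"dy":0,"dz":0,"spin":0},{"dx":0,"dy":0,"dz":0,"spin":0},{"dx":0,"dy":0,"dz":0,"spin":0},{"dx":0,"dy":0,"dz":0,"spin":0},{"dx":0,"dy":0,"dz":0,"spin":0}]' 0
python3 -m crank '[{"dx":-0.7,"dy":0,"dz":0,"spin":0},{"dx":-2,"dy":0,"dz":0,"spin":0},{"dx":-4,"dy":0,"dz":0,"spin":0},{"dx":-6,"dy":0,"dz":0,"spin":0},{"dx":-7,"dy":0,"dz":0,"spin":0},{"dx":-7.5,"dy":0,"dz":0,"spin":0},{"dx":-7.5,"dy":0,"dz":0,"spin":0}]' 0
python3 - <<'E'
from h import *
c=cam("wrist");cv2.imwrite("pics/w19.png",cv2.resize(c["im"],None,fx=1.4,fy=1.4))
goto((606,-2,88),1.663)
E
```

```text
time: 22.93
tool_pos: [426.5, -112.4, 15.7]
tcp_rot: [-0.152, 1.57, -0.509]
contact_force: [0.1, -1.5, -0.1]
grip_width: 91.6
time: 23.77
tool_pos: [426.0, -112.3, 15.4]
tcp_rot: [-0.436, 1.57, -0.794]
contact_force: [-0.4, -0.7, 4.4]
grip_width: 51.9
time: 24.35
tool_pos: [426.1, -112.2, 91.1]
tcp_rot: [-0.042, 1.569, -0.4]
contact_force: [0.7, -0.3, -3.4]
grip_width: 51.7
t24.40 tcp [ 425.7 -112.1   90.2] yaw(jaw y) 1.213 F [-0.6  0.6 -2.3] w 51.8 q6 -1.64
d cm [ 0.23 16.62 13.03]
spin -0.450 (alt 2.692)
```

View pics/w19.png

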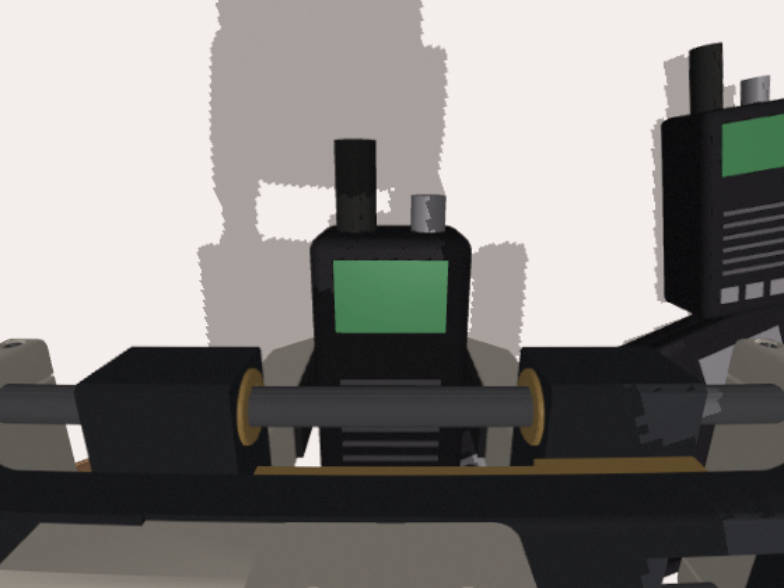

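```bash
python3 -m crank '[{"dx":0,"dy":0.6,"dz":0.5,"spin":-0.02},{"dx":0,"dy":2,"dz":1.5,"spin":-0.06},{"dx":0,"dy":4,"dz":3,"spin":-0.12},{"dx":0,"dy":6.2,"dz":4.9,"spin":-0.19},{"dx":0,"dy":8.6,"dz":6.7,"spin":-0.26},{"dx":0,"dy":11,"dz":8.6,"spin":-0.33},{"dx":0,"dy":13.2,"dz":10.4,"spin":-0.4},{"dx":0,"dy":15,"dz":11.8,"spin":-0.44},{"dx":0,"dy":16.2,"dz":12.8,"spin":-0.45},{"dx":0,"dy":16.6,"dz":13.1,"spin":-0.45},{"dx":0,"dy":16.6,"dz":13.1,"spin":-0.45},{"dx":0,"dy":16.6,"dz":13.1,"spin":-0.45}]' 0
python3 - <<'E'
from h import *
cam("wrist");cam("wrist");c=cam("wrist");cv2.imwrite("pics/w20.png",cv2.resize(np.clip(c["im"]*1.8,0,255).astype(np.uint8),None,fx=1.4,fy=1.4))
goto((606.7,-2.1,26),1.663)
E
```

```text
time: 25.4
tool_pos: [605.6, -2.5, 88.9]
tcp_rot: [3.012, 1.568, 3.104]
contact_force: [-0.2, -0.8, -3.1]
grip_width: 51.6
t25.55 tcp [605.8  -3.1  90. ] yaw(jaw y) 1.662 F [-0.6  0.  -2.7] w 51.8 q6 -1.79
d cm [6.4  0.09 0.11]
spin -0.001 (alt 3.141)
```

View pics/w20.png

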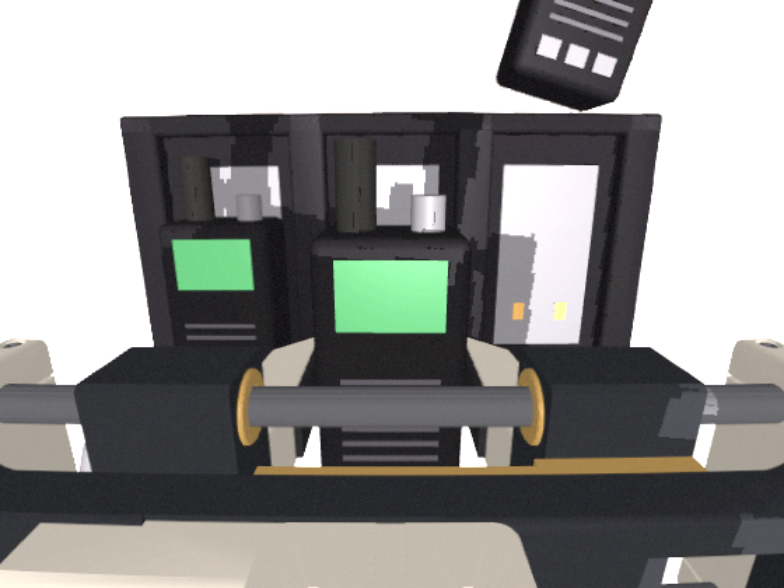

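```bash
python3 -m crank '[{"dx":1,"dy":0.12,"dz":0.12,"spin":0},{"dx":2.5,"dy":0.12,"dz":0.12,"spin":0},{"dx":4,"dy":0.12,"dz":0.12,"spin":0},{"dx":5.2,"dy":0.12,"dz":0.12,"spin":0},{"dx":5.9,"dy":0.12,"dz":0.12,"spin":0},{"dx":6.2,"dy":0.12,"dz":0.12,"spin":0},{"dx":6.4,"dy":0.12,"dz":0.12,"spin":0},{"dx":6.4,"dy":0.12,"dz":0.12,"spin":0}]' 0
python3 - <<'E'
from h import *
c=cam("wrist");cv2.imwrite("pics/w21.png",cv2.resize(np.clip(c["im"]*1.8,0,255).astype(np.uint8),None,fx=1.4,fy=1.4));st()
E
```

```text
time: 26.22
tool_pos: [607.9, -1.4, 26.2]
tcp_rot: [-0.56, 1.571, -0.468]
contact_force: [0.0, -0.4, -1.8]
grip_width: 51.7
t26.27 tcp [608.1  -1.3  26.6] yaw(jaw y) 1.663 F [ 0.5  0.4 -3.5] w 51.9 q6 -1.79
```

View pics/w21.png

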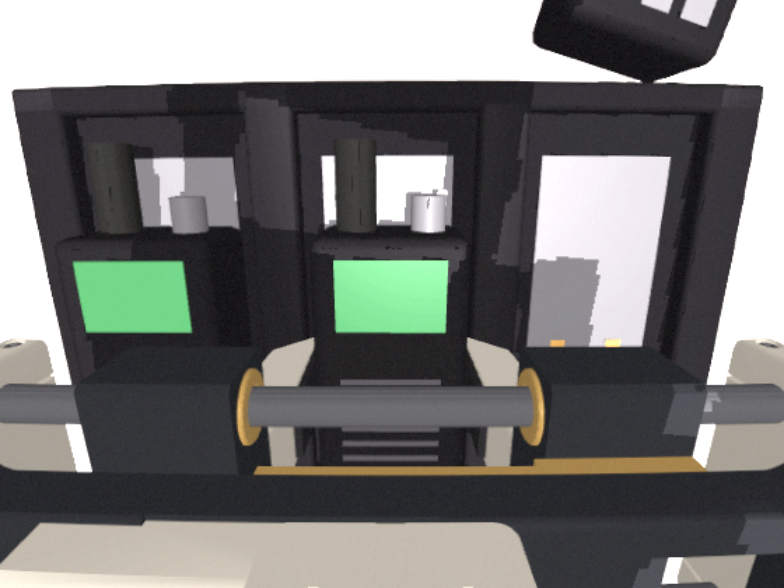

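Centred over the bay; lower 0.7 mm more and release.

```bash
python3 -m crank '[{"dx":0.07,"dy":0,"dz":0,"spin":0},{"dx":0.07,"dy":0,"dz":0,"spin":0}]' 0
python3 -m crank '[{"dx":0.0,"dy":0,"dz":0,"spin":0},{"dx":0.0,"dy":0,"dz":0,"spin":0},{"dx":0.0,"dy":0,"dz":0,"spin":0},{"dx":0,"dy":0,"dz":0,"spin":0},{"dx":-2,"dy":0,"dz":0,"spin":0},{"dx":-4,"dy":0,"dz":0,"spin":0},{"dx":-7,"dy":0,"dz":0,"spin":0},{"dx":-11,"dy":0,"dz":0,"spin":0},{"dx":-15,"dy":0,"dz":0,"spin":0},{"dx":-17,"dy":0,"dz":0,"spin":0},{"dx":-17,"dy":0,"dz":0,"spin":0}]' 65
python3 - <<'E'
from h import *
cam("wrist");cam("wrist");c=cam("wrist");cv2.imwrite("pics/w22.png",cv2.resize(np.clip(c["im"]*1.5,0,255).astype(np.uint8),None,fx=1.4,fy=1.4));st()
goto((490,65,230),1.39)
E
```

```text
time: 26.43
tool_pos: [608.2, -1.3, 26.1]
tcp_rot: [-0.282, 1.569, -0.19]
contact_force: [0.7, -0.7, -2.6]
grip_width: 51.9
time: 27.35
tool_pos: [610.5, -1.5, 201.9]
tcp_rot: [-0.226, 1.56, -0.133]
contact_force: [1.1, 0.6, 0.6]
grip_width: 59.7
t27.50 tcp [607.3  -1.2 194.8] yaw(jaw y) 1.663 F [-0.   1.3 -0.6] w 59.7 q6 -1.79
t27.50 tcp [607.3  -1.2 194.8] yaw(jaw y) 1.663 F [-0.   1.3 -0.6] w 59.7 q6 -1.79
d cm [ -3.51   7.67 -11.07]
spin 0.273 (alt -2.869)
```

View pics/w22.png

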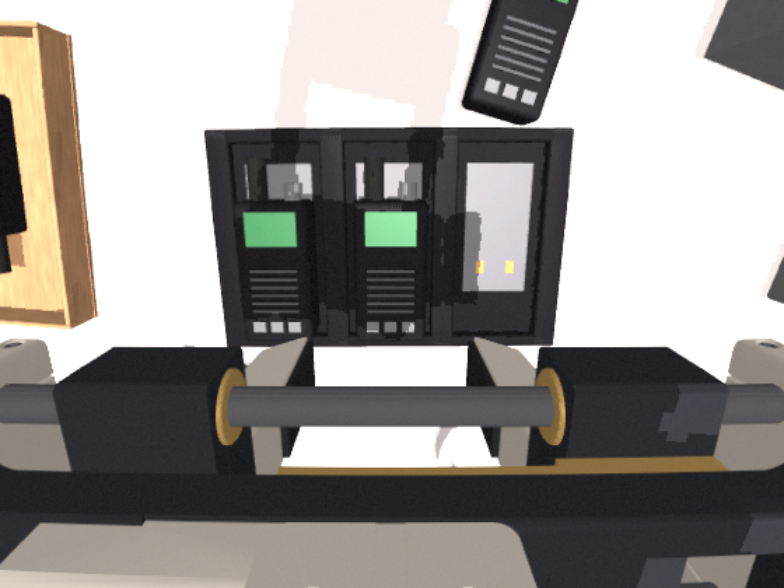

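```bash
python3 -m crank '[{"dx":-1,"dy":1,"dz":-1,"spin":0.02},{"dx":-3,"dy":2.5,"dz":-3,"spin":0.07},{"dx":-3.5,"dy":4,"dz":-6,"spin":0.13},{"dx":-3.5,"dy":6,"dz":-8.5,"spin":0.2},{"dx":-3.5,"dy":7.3,"dz":-10.2,"spin":0.26},{"dx":-3.5,"dy":7.7,"dz":-11,"spin":0.27},{"dx":-3.5,"dy":7.7,"dz":-11.1,"spin":0.27},{"dx":-3.5,"dy":7.7,"dz":-11.1,"spin":0.27},{"dx":-3.5,"dy":7.7,"dz":-11.1,"spin":0.27}]' 100
python3 - <<'E'
from h import *
cam("wrist");cam("wrist");c=cam("wrist");cv2.imwrite("pics/w23.png",cv2.resize(np.clip(c["im"]*1.5,0,255).astype(np.uint8),None,fx=1.4,fy=1.4));st()
E
```

```text
time: 28.25
tool_pos: [491.0, 64.6, 229.9]
tcp_rot: [-2.325, 1.57, -2.502]
contact_force: [-0.0, -0.2, 0.0]
grip_width: 92.1
t28.40 tcp [490.9  64.6 230. ] yaw(jaw y) 1.393 F [-0.3  0.1 -0. ] w 91.9 q6 -1.42
```

View pics/w23.png

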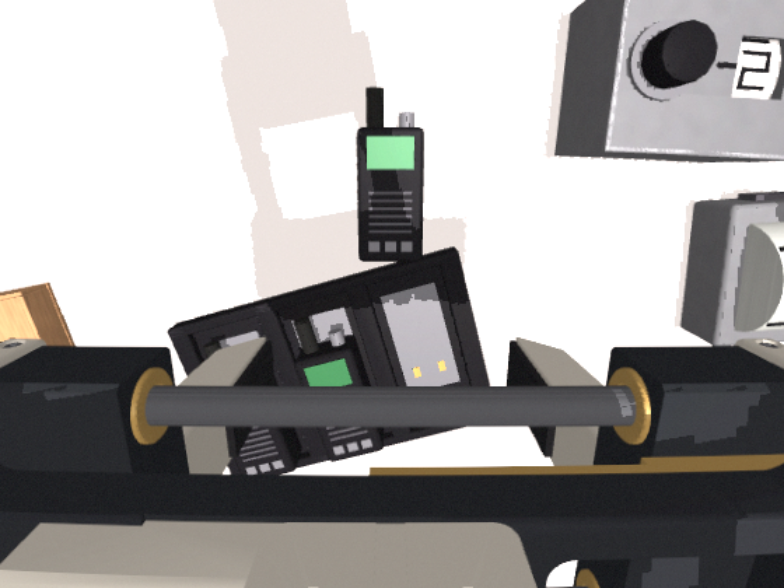

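```bash
python3 - <<'E'
from h import *
c=cam("wrist")
P=((359,129),(423,129),(422,261),(360,260))
meas(c,P,1.4,0,38)
m=np.mean([onz(c,np.array(p)/1.4,38)[:2] for p in P],axis=0)
goto((m[0]-1,m[1],14.5),1.395)
E
```

```text
[[386.0, 60.0], [394.5, 107.5], [494.4, 90.7], [484.7, 41.3]] c [439.9  74.9]
 yaw -0.177 len 100.9
 yaw 1.384 len 49.3
t28.45 tcp [490.7  64.7 230. ] yaw(jaw y) 1.393 F [-0.  -0.2  0.3] w 91.6 q6 -1.42
d cm [21.56  0.09 -5.27]
spin -0.002 (alt 3.139)
```

```bash
python3 -m crank '[{"dx":2,"dy":0.1,"dz":-1.5,"spin":0},{"dx":5,"dy":0.1,"dz":-3.6,"spin":0},{"dx":9,"dy":0.1,"dz":-5.25,"spin":0},{"dx":13,"dy":0.1,"dz":-5.25,"spin":0},{"dx":17,"dy":0.1,"dz":-5.25,"spin":0},{"dx":19.5,"dy":0.1,"dz":-5.25,"spin":0},{"dx":21,"dy":0.1,"dz":-5.25,"spin":0},{"dx":21.55,"dy":0.1,"dz":-5.25,"spin":0},{"dx":21.55,"dy":0.1,"dz":-5.25,"spin":0},{"dx":21.55,"dy":0.1,"dz":-5.25,"spin":0}]' 100
python3 -m crank '[{"dx":0,"dy":0,"dz":0,"spin":0},{"dx":0,"dy":0,"dz":0,"spin":0},{"dx":0,"dy":0,"dz":0,"spin":0},{"dx":0,"dy":0,"dz":0,"spin":0},{"dx":0,"dy":0,"dz":0,"spin":0},{"dx":0,"dy":0,"dz":0,"spin":0},{"dx":0,"dy":0,"dz":0,"spin":0},{"dx":0,"dy":0,"dz":0,"spin":0},{"dx":0,"dy":0,"dz":0,"spin":0},{"dx":0,"dy":0,"dz":0,"spin":0}]' 0
python3 -m crank '[{"dx":-0.7,"dy":0,"dz":0,"spin":0},{"dx":-2,"dy":0,"dz":0,"spin":0},{"dx":-4,"dy":0,"dz":0,"spin":0},{"dx":-6,"dy":0,"dz":0,"spin":0},{"dx":-7,"dy":0,"dz":0,"spin":0},{"dx":-7.5,"dy":0,"dz":0,"spin":0},{"dx":-7.5,"dy":0,"dz":0,"spin":0}]' 0
python3 - <<'E'
from h import *
c=cam("wrist");cv2.imwrite("pics/w24.png",cv2.resize(c["im"],None,fx=1.4,fy=1.4))
goto((599,82,88),1.663)
E
```

```text
time: 29.28
tool_pos: [439.4, 75.3, 15.4]
tcp_rot: [0.066, 1.57, -0.112]
contact_force: [0.6, -0.7, -0.4]
grip_width: 91.9
time: 30.12
tool_pos: [438.7, 75.4, 15.2]
tcp_rot: [-0.478, 1.571, -0.655]
contact_force: [-0.8, -1.6, 5.2]
grip_width: 51.3
time: 30.7
tool_pos: [439.0, 75.5, 90.9]
tcp_rot: [0.193, 1.569, 0.015]
contact_force: [0.5, 0.2, -3.7]
grip_width: 51.7
t30.75 tcp [438.6  75.5  90. ] yaw(jaw y) 1.393 F [-0.3  0.5 -3. ] w 51.6 q6 -1.40
d cm [ 0.21  3.47 15.68]
spin -0.270 (alt 2.872)
```

View pics/w24.png

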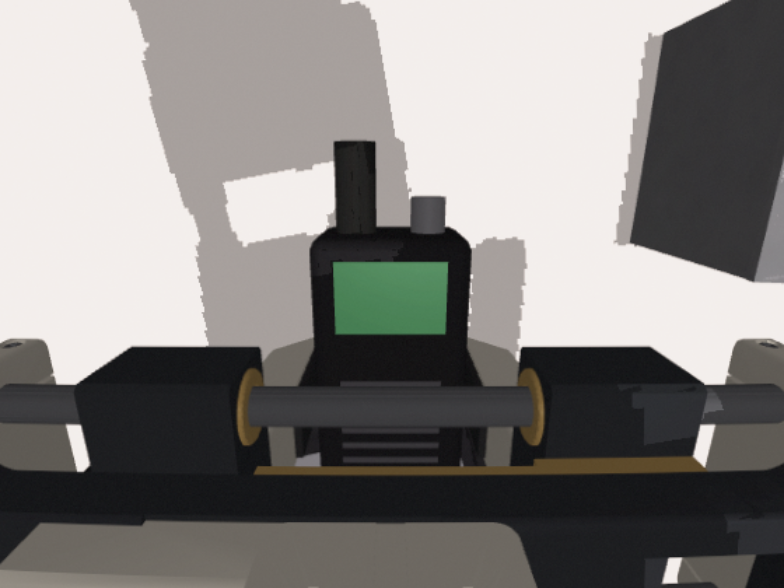

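```bash
python3 -m crank '[{"dx":0,"dy":0.1,"dz":0.6,"spin":-0.01},{"dx":0,"dy":0.4,"dz":2,"spin":-0.04},{"dx":0,"dy":0.9,"dz":4,"spin":-0.08},{"dx":0,"dy":1.4,"dz":6.5,"spin":-0.12},{"dx":0,"dy":2,"dz":9,"spin":-0.17},{"dx":0,"dy":2.6,"dz":11.5,"spin":-0.22},{"dx":0,"dy":3.1,"dz":13.8,"spin":-0.26},{"dx":0,"dy":3.4,"dz":15.2,"spin":-0.27},{"dx":0,"dy":3.5,"dz":15.7,"spin":-0.27},{"dx":0,"dy":3.5,"dz":15.7,"spin":-0.27},{"dx":0,"dy":3.5,"dz":15.7,"spin":-0.27}]' 0
python3 - <<'E'
from h import *
cam("wrist");cam("wrist");c=cam("wrist");cv2.imwrite("pics/w25.png",cv2.resize(np.clip(c["im"]*1.8,0,255).astype(np.uint8),None,fx=1.4,fy=1.4))
goto((599.3,82,25.5),1.663)
E
```

```text
time: 31.67
tool_pos: [598.2, 82.1, 88.8]
tcp_rot: [3.085, 1.568, -3.107]
contact_force: [-0.5, 0.4, -3.2]
grip_width: 51.7
t31.82 tcp [598.3  82.2  89.8] yaw(jaw y) 1.663 F [ 0.6  0.6 -3.4] w 51.7 q6 -1.65
d cm [ 6.43 -0.03  0.1 ]
spin -0.000 (alt 3.142)
```

View pics/w25.png

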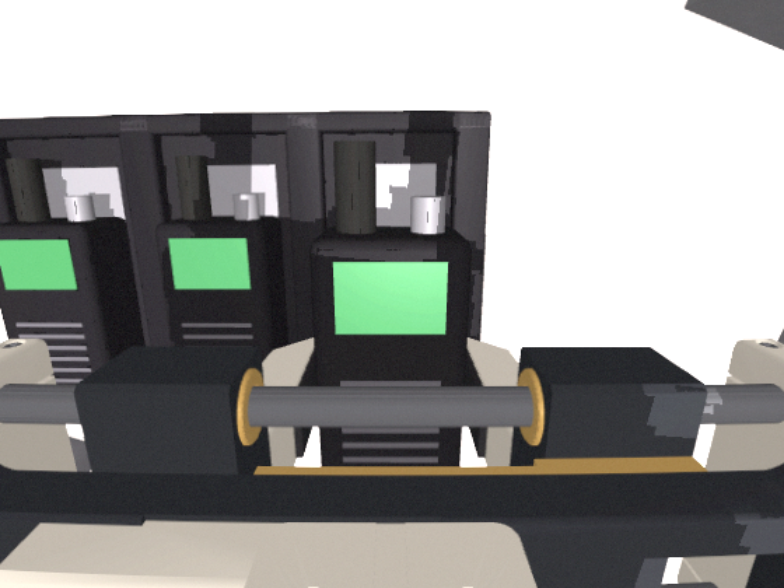

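```bash
python3 -m crank '[{"dx":1,"dy":0,"dz":0.1,"spin":0},{"dx":2.5,"dy":0,"dz":0.1,"spin":0},{"dx":4,"dy":0,"dz":0.1,"spin":0},{"dx":5.2,"dy":0,"dz":0.1,"spin":0},{"dx":5.9,"dy":0,"dz":0.1,"spin":0},{"dx":6.2,"dy":0,"dz":0.1,"spin":0},{"dx":6.45,"dy":0,"dz":0.1,"spin":0},{"dx":6.45,"dy":0,"dz":0.1,"spin":0},{"dx":6.45,"dy":0,"dz":0.1,"spin":0}]' 0
python3 - <<'E'
from h import *
c=cam("wrist");cv2.imwrite("pics/w26.png",cv2.resize(np.clip(c["im"]*1.8,0,255).astype(np.uint8),None,fx=1.4,fy=1.4));st()
E
```

```text
time: 32.57
tool_pos: [600.9, 82.2, 26.1]
tcp_rot: [-0.163, 1.569, -0.07]
contact_force: [0.2, 0.1, -3.5]
grip_width: 51.6
t32.62 tcp [600.9  82.2  26.2] yaw(jaw y) 1.663 F [-0.7  0.1 -2.8] w 52.1 q6 -1.65
```

View pics/w26.png

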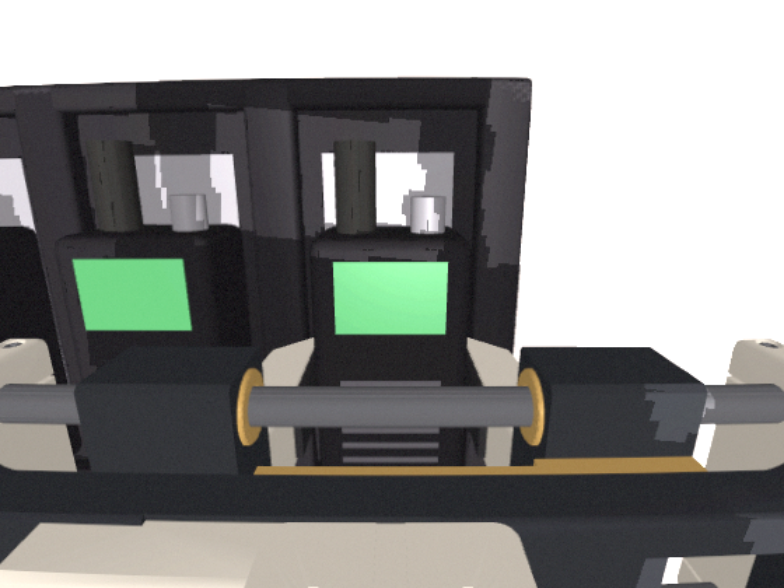

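```bash
python3 -m crank '[{"dx":0.07,"dy":0,"dz":0,"spin":0},{"dx":0.07,"dy":0,"dz":0,"spin":0}]' 0
python3 -m crank '[{"dx":0.0,"dy":0,"dz":0,"spin":0},{"dx":0.0,"dy":0,"dz":0,"spin":0},{"dx":0.0,"dy":0,"dz":0,"spin":0},{"dx":0,"dy":0,"dz":0,"spin":0},{"dx":-2,"dy":0,"dz":0,"spin":0},{"dx":-4,"dy":0,"dz":0,"spin":0},{"dx":-7,"dy":0,"dz":0,"spin":0},{"dx":-11,"dy":0,"dz":0,"spin":0},{"dx":-15,"dy":0,"dz":0,"spin":0},{"dx":-19,"dy":0,"dz":0,"spin":0},{"dx":-20,"dy":0,"dz":0,"spin":0},{"dx":-20,"dy":0,"dz":0,"spin":0}]' 65
python3 - <<'E'
from h import *
cam("wrist");cam("wrist");c=cam("wrist");cv2.imwrite("pics/w27.png",cv2.resize(np.clip(c["im"]*1.5,0,255).astype(np.uint8),None,fx=1.4,fy=1.4));st()
goto((430,262,235),1.36)
E
```

```text
time: 32.78
tool_pos: [600.8, 82.2, 25.3]
tcp_rot: [-0.171, 1.57, -0.078]
contact_force: [-0.1, 0.4, -2.7]
grip_width: 51.9
time: 33.78
tool_pos: [602.2, 82.3, 229.3]
tcp_rot: [-0.096, 1.562, -0.004]
contact_force: [0.3, 0.2, -0.0]
grip_width: 60.0
t33.93 tcp [599.6  82.2 223.2] yaw(jaw y) 1.663 F [ 0.  -0.1 -0.8] w 60.1 q6 -1.65
t33.93 tcp [599.6  82.2 223.2] yaw(jaw y) 1.663 F [ 0.  -0.1 -0.8] w 60.1 q6 -1.65
d cm [ -1.14  19.46 -15.23]
spin 0.303 (alt -2.839)
```

View pics/w27.png

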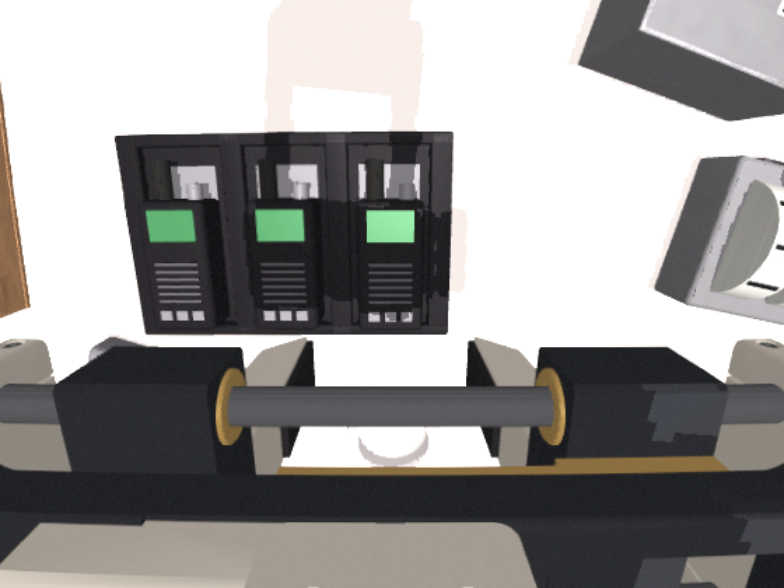

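```bash
python3 -m crank '[{"dx":0,"dy":0.7,"dz":-0.5,"spin":0.02},{"dx":-0.5,"dy":2.2,"dz":-1.7,"spin":0.06},{"dx":-1,"dy":4.5,"dz":-3.5,"spin":0.1},{"dx":-1.2,"dy":7,"dz":-5.5,"spin":0.14},{"dx":-1.2,"dy":9.7,"dz":-7.6,"spin":0.18},{"dx":-1.2,"dy":12.4,"dz":-9.7,"spin":0.22},{"dx":-1.2,"dy":15,"dz":-11.8,"spin":0.26},{"dx":-1.2,"dy":17.2,"dz":-13.6,"spin":0.29},{"dx":-1.2,"dy":18.7,"dz":-14.7,"spin":0.3},{"dx":-1.2,"dy":19.4,"dz":-15.2,"spin":0.3},{"dx":-1.2,"dy":19.4,"dz":-15.2,"spin":0.3},{"dx":-1.2,"dy":19.4,"dz":-15.2,"spin":0.3}]' 0
python3 - <<'E'
from h import *
cam("wrist");cam("wrist");c=cam("wrist");cv2.imwrite("pics/w28.png",cv2.resize(c["im"],None,fx=1.4,fy=1.4));st()
E
```

```text
time: 34.93
tool_pos: [431.2, 261.1, 235.8]
tcp_rot: [-2.182, 1.569, -2.389]
contact_force: [-0.1, 0.1, 0.3]
grip_width: 0.3
t35.08 tcp [432.  260.5 236.3] yaw(jaw y) 1.362 F [0.1 0.3 0.5] w 0.6 q6 -0.97
```

View pics/w28.png

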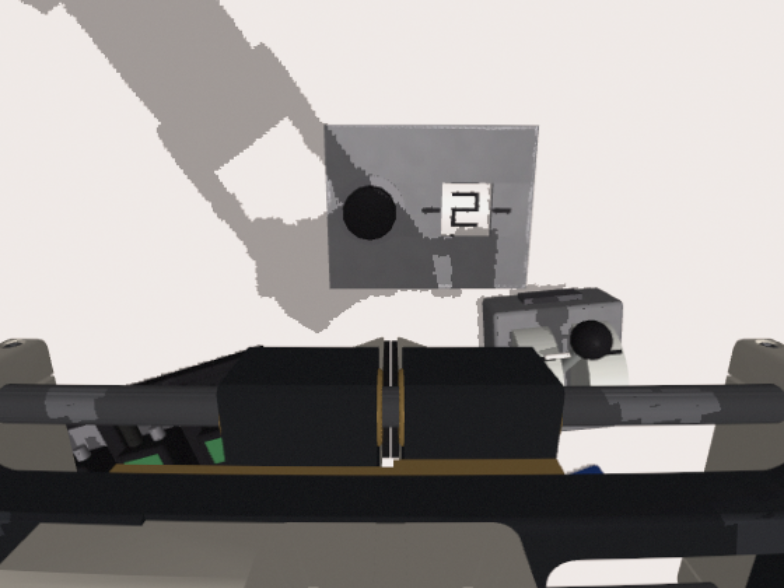

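```bash
python3 - <<'E'
from h import *
c=cam("wrist")
b=onz(c,(369.5/1.4,212.5/1.4),118);print(b)
meas(c,((325,125),(538,125),(527,289),(331,289)),1.4,0,92)
goto((b[0],b[1],125),1.362)
E
```

```text
[383.72399734 257.98865124 118.        ]
[[324.7, 240.3], [353.1, 376.1], [461.7, 354.7], [432.7, 217.6]] c [393.1 297.2]
 yaw -0.201 len 110.6
 yaw 1.363 len 139.5
t35.13 tcp [431.9 260.5 236.4] yaw(jaw y) 1.362 F [0.3 0.2 0.8] w 0.4 q6 -0.97
d cm [11.14 -1.24 -4.66]
spin -0.000 (alt 3.141)
```

```bash
python3 -m crank '[{"dx":2,"dy":-0.5,"dz":-1.5,"spin":0},{"dx":5,"dy":-1.2,"dz":-3.5,"spin":0},{"dx":8,"dy":-1.2,"dz":-4.6,"spin":0},{"dx":10,"dy":-1.2,"dz":-4.6,"spin":0},{"dx":11.2,"dy":-1.2,"dz":-4.6,"spin":0},{"dx":11.4,"dy":-1.2,"dz":-4.6,"spin":0},{"dx":11.4,"dy":-1.2,"dz":-4.6,"spin":0},{"dx":11.4,"dy":-1.2,"dz":-4.6,"spin":0}]' 0
python3 - <<'E'
from h import *
cam("wrist");c=cam("wrist");cv2.imwrite("pics/w29.png",cv2.resize(c["im"],None,fx=1.4,fy=1.4));st()
crop("side","s29.png",(150,60,320,200),4)
E
```

```text
time: 35.8
tool_pos: [384.6, 259.1, 123.4]
tcp_rot: [0.545, 1.57, 0.336]
contact_force: [0.5, 0.1, 0.0]
grip_width: 0.2
t35.90 tcp [384.6 259.3 123.8] yaw(jaw y) 1.362 F [-0.3 -0.6 -0.5] w 0.3 q6 -0.93
```

View pics/w29.png

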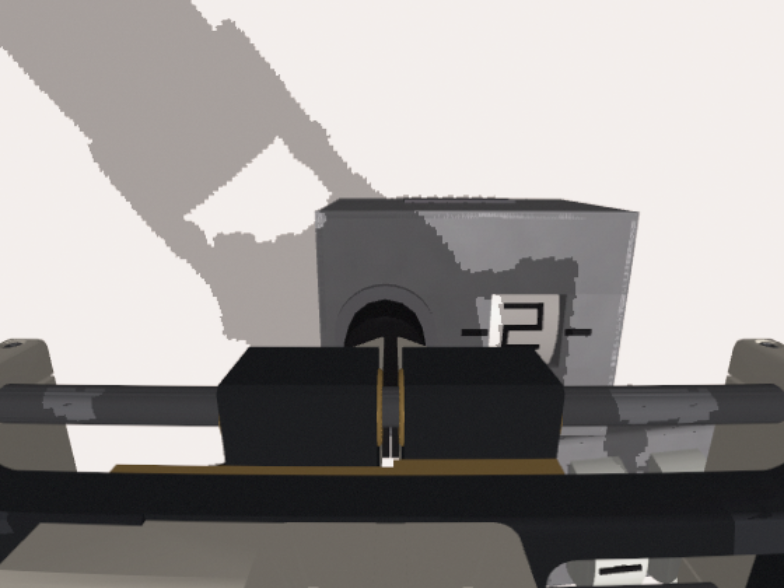

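View pics/s29.png

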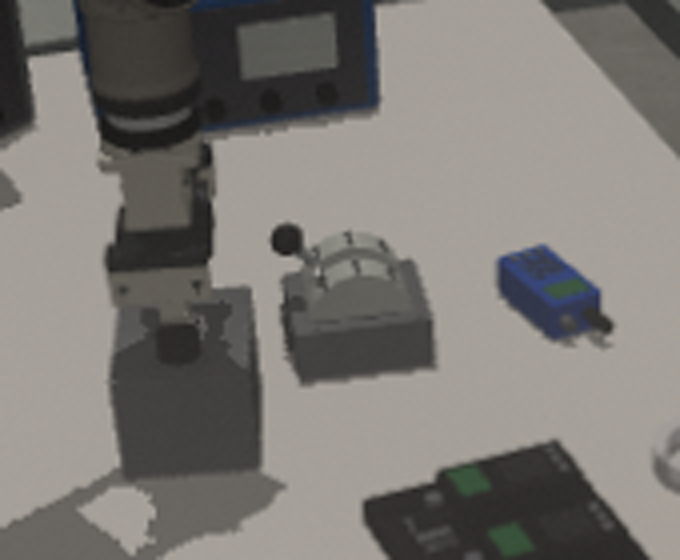

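```bash
python3 -m crank '[{"dx":0.4,"dy":-0.1,"dz":0,"spin":0},{"dx":0.7,"dy":-0.1,"dz":0,"spin":0},{"dx":1.0,"dy":-0.1,"dz":0,"spin":0},{"dx":1.3,"dy":-0.1,"dz":0,"spin":0},{"dx":1.6,"dy":-0.1,"dz":0,"spin":0},{"dx":1.85,"dy":-0.1,"dz":0,"spin":0},{"dx":2.1,"dy":-0.1,"dz":0,"spin":0},{"dx":2.25,"dy":-0.1,"dz":0,"spin":0},{"dx":2.25,"dy":-0.1,"dz":0,"spin":0},{"dx":2.25,"dy":-0.1,"dz":0,"spin":0}]' 0
python3 -m crank '[{"dx":-0.6,"dy":0,"dz":0,"spin":0},{"dx":-1.2,"dy":0,"dz":0,"spin":0},{"dx":-1.8,"dy":0,"dz":0,"spin":0},{"dx":-2.25,"dy":0,"dz":0,"spin":0},{"dx":-2.25,"dy":0,"dz":0,"spin":0},{"dx":-2.25,"dy":0,"dz":0,"spin":0}]' 0
python3 - <<'E'
from h import *
c=crop("wrist","w30.png",(300,180,500,290),3.5);st()
E
```

```text
time: 36.78
tool_pos: [383.9, 258.3, 101.0]
tcp_rot: [0.401, 1.57, 0.194]
contact_force: [0.1, -2.1, 10.0]
grip_width: 0.2
time: 37.28
tool_pos: [383.3, 258.2, 122.8]
tcp_rot: [-2.8, 1.571, -3.008]
contact_force: [-0.4, 0.1, 0.3]
grip_width: 0.4
t37.33 tcp [383.2 258.1 122.6] yaw(jaw y) 1.363 F [ 0.4 -0.6  0.9] w 0.5 q6 -0.94
```

View pics/w30.png

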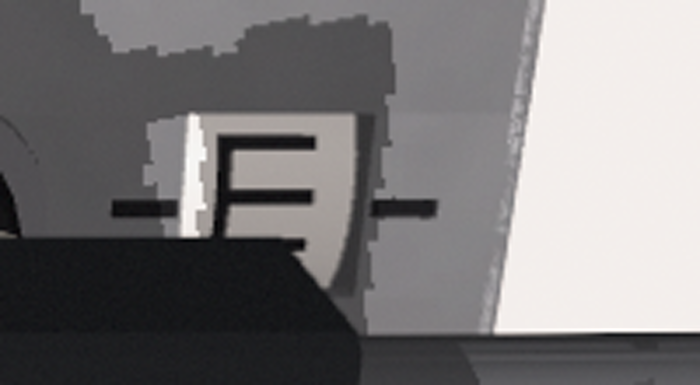

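```bash
python3 -m crank '[{"dx":0.4,"dy":0,"dz":0,"spin":0},{"dx":0.7,"dy":0,"dz":0,"spin":0},{"dx":1.0,"dy":0,"dz":0,"spin":0},{"dx":1.3,"dy":0,"dz":0,"spin":0},{"dx":1.6,"dy":0,"dz":0,"spin":0},{"dx":1.85,"dy":0,"dz":0,"spin":0},{"dx":2.1,"dy":0,"dz":0,"spin":0},{"dx":2.25,"dy":0,"dz":0,"spin":0},{"dx":2.25,"dy":0,"dz":0,"spin":0},{"dx":2.25,"dy":0,"dz":0,"spin":0},{"dx":1.6,"dy":0,"dz":0,"spin":0},{"dx":0.8,"dy":0,"dz":0,"spin":0},{"dx":0,"dy":0,"dz":0,"spin":0},{"dx":0,"dy":0,"dz":0,"spin":0},{"dx":0,"dy":0,"dz":0,"spin":0},{"dx":0,"dy":0,"dz":0,"spin":0}]' 0
python3 - <<'E'
from h import *
c=crop("wrist","w31.png",(300,180,500,290),3.5);st()
E
python3 -m crank '[{"dx":0.4,"dy":0,"dz":0,"spin":0},{"dx":0.7,"dy":0,"dz":0,"spin":0},{"dx":1.0,"dy":0,"dz":0,"spin":0},{"dx":1.3,"dy":0,"dz":0,"spin":0},{"dx":1.6,"dy":0,"dz":0,"spin":0},{"dx":1.85,"dy":0,"dz":0,"spin":0},{"dx":2.1,"dy":0,"dz":0,"spin":0},{"dx":2.25,"dy":0,"dz":0,"spin":0},{"dx":2.25,"dy":0,"dz":0,"spin":0},{"dx":2.25,"dy":0,"dz":0,"spin":0},{"dx":1.6,"dy":0,"dz":0,"spin":0},{"dx":0.8,"dy":0,"dz":0,"spin":0},{"dx":0,"dy":0,"dz":0,"spin":0},{"dx":0,"dy":0,"dz":0,"spin":0},{"dx":0,"dy":0,"dz":0,"spin":0},{"dx":0,"dy":0,"dz":0,"spin":0}]' 0
python3 - <<'E'
from h import *
c=crop("wrist","w32.png",(300,180,500,290),3.5);st()
a=cv2.imread("pics/w31.png");b=cv2.imread("pics/w32.png");cv2.imwrite("pics/w312.png",cv2.resize(np.vstack([a,b]),None,fx=.75,fy=.75))
E
```

```text
time: 38.67
tool_pos: [383.2, 258.1, 122.6]
tcp_rot: [-2.287, 1.57, -2.495]
contact_force: [0.9, 1.1, -0.5]
grip_width: 0.3
t38.72 tcp [383.1 258.  122.4] yaw(jaw y) 1.363 F [-0.2 -1.4 -0.4] w 0.5 q6 -0.94
time: 40.05
tool_pos: [383.2, 258.1, 122.6]
tcp_rot: [-2.293, 1.57, -2.501]
contact_force: [0.1, -0.7, -0.0]
grip_width: 0.3
t40.10 tcp [383.2 258.  122.4] yaw(jaw y) 1.363 F [-0.3 -0.4  0.1] w 0.7 q6 -0.94
```

View pics/w312.png

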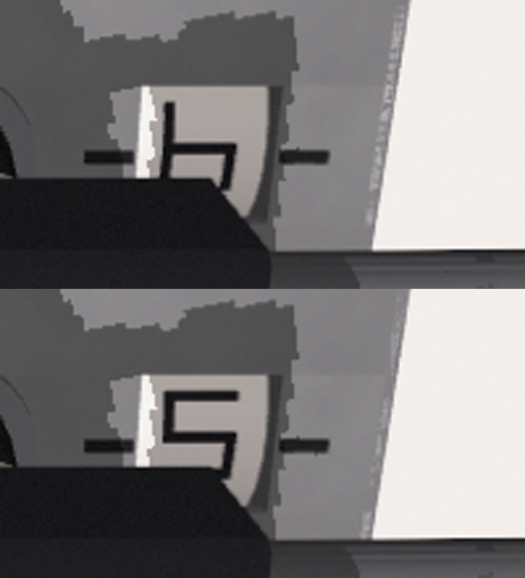

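The drum shows 4, then 5. Two more presses are needed.

```bash
python3 -m crank '[{"dx":0.4,"dy":0,"dz":0,"spin":0},{"dx":0.7,"dy":0,"dz":0,"spin":0},{"dx":1.0,"dy":0,"dz":0,"spin":0},{"dx":1.3,"dy":0,"dz":0,"spin":0},{"dx":1.6,"dy":0,"dz":0,"spin":0},{"dx":1.85,"dy":0,"dz":0,"spin":0},{"dx":2.1,"dy":0,"dz":0,"spin":0},{"dx":2.25,"dy":0,"dz":0,"spin":0},{"dx":2.25,"dy":0,"dz":0,"spin":0},{"dx":2.25,"dy":0,"dz":0,"spin":0},{"dx":1.6,"dy":0,"dz":0,"spin":0},{"dx":0.8,"dy":0,"dz":0,"spin":0},{"dx":0,"dy":0,"dz":0,"spin":0},{"dx":0,"dy":0,"dz":0,"spin":0},{"dx":0,"dy":0,"dz":0,"spin":0},{"dx":0,"dy":0,"dz":0,"spin":0}]' 0
python3 - <<'E'
from h import *
c=crop("wrist","w33.png",(300,180,500,290),3.5);st()
E
```

```text
time: 41.43
tool_pos: [383.2, 258.1, 122.6]
tcp_rot: [-2.359, 1.57, -2.566]
contact_force: [-0.7, 0.5, 1.0]
grip_width: 0.6
t41.48 tcp [383.1 258.  122.4] yaw(jaw y) 1.363 F [-1.4  0.6 -0.5] w 0.8 q6 -0.94
```

View pics/w33.png

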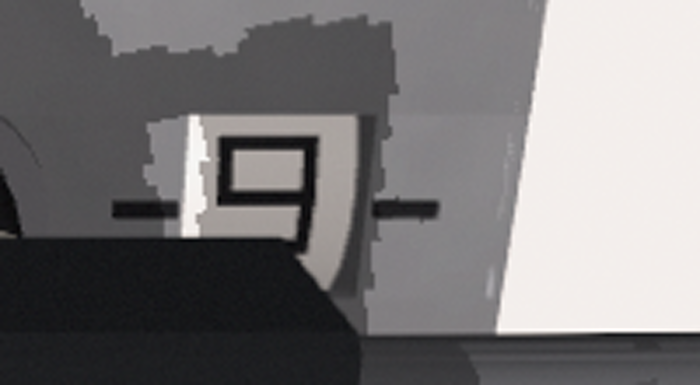

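The drum now shows 6 (upside down in this view). One last press.

```bash
python3 -m crank '[{"dx":0.4,"dy":0,"dz":0,"spin":0},{"dx":0.7,"dy":0,"dz":0,"spin":0},{"dx":1.0,"dy":0,"dz":0,"spin":0},{"dx":1.3,"dy":0,"dz":0,"spin":0},{"dx":1.6,"dy":0,"dz":0,"spin":0},{"dx":1.85,"dy":0,"dz":0,"spin":0},{"dx":2.1,"dy":0,"dz":0,"spin":0},{"dx":2.25,"dy":0,"dz":0,"spin":0},{"dx":2.25,"dy":0,"dz":0,"spin":0},{"dx":2.25,"dy":0,"dz":0,"spin":0},{"dx":1.6,"dy":0,"dz":0,"spin":0},{"dx":0.8,"dy":0,"dz":0,"spin":0},{"dx":0,"dy":0,"dz":0,"spin":0},{"dx":-2,"dy":0,"dz":0,"spin":0},{"dx":-5,"dy":0,"dz":1,"spin":0},{"dx":-9,"dy":0,"dz":3,"spin":0},{"dx":-12,"dy":0,"dz":4.5,"spin":0},{"dx":-12.5,"dy":0,"dz":5,"spin":0},{"dx":-12.5,"dy":0,"dz":5,"spin":0},{"dx":-12.5,"dy":0,"dz":5,"spin":0}]' 0
python3 - <<'E'
from h import *
cam("wrist");cam("wrist");c=cam("wrist");cv2.imwrite("pics/w34.png",cv2.resize(c["im"],None,fx=1.4,fy=1.4))
goto((562,384,250),1.449)
E
```

```text
time: 43.15
tool_pos: [431.7, 247.6, 247.2]
tcp_rot: [-2.625, 1.569, -2.833]
contact_force: [-0.6, -0.3, -0.3]
grip_width: 0.8
t43.30 tcp [431.  247.7 246.2] yaw(jaw y) 1.363 F [-0.9  0.2  0. ] w 0.6 q6 -1.00
d cm [-0.44 16.04 10.01]
spin -0.086 (alt 3.056)
```

View pics/w34.png

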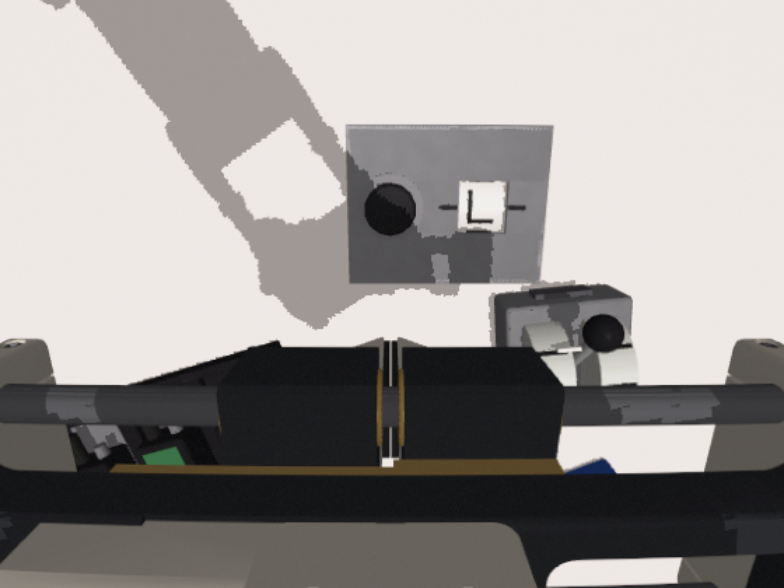

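```bash
python3 - <<'E'
from h import *
c=cam("top");cv2.imwrite("pics/t35.png",cv2.resize(c["im"][80:310,60:390],None,fx=2.4,fy=2.4,interpolation=cv2.INTER_CUBIC))
goto((503,390,170),1.449)
E
```

```text
t43.35 tcp [431.2 247.8 246.4] yaw(jaw y) 1.363 F [ 0.2  0.8 -0.5] w 0.4 q6 -1.00
d cm [ 7.6  15.41  4.12]
spin -0.086 (alt 3.056)
```

View pics/t35.png

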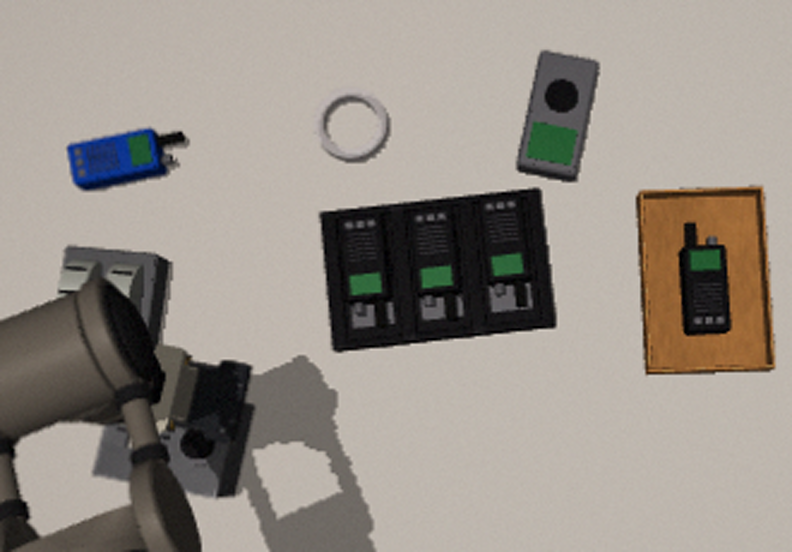

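```bash
python3 -m crank '[{"dx":0.3,"dy":1,"dz":0.3,"spin":-0.02},{"dx":1,"dy":3,"dz":0.9,"spin":-0.04},{"dx":2,"dy":6,"dz":1.7,"spin":-0.06},{"dx":3.5,"dy":9,"dz":2.5,"spin":-0.086},{"dx":5,"dy":12,"dz":3.3,"spin":-0.086},{"dx":6.5,"dy":14.5,"dz":3.9,"spin":-0.086},{"dx":7.4,"dy":15.4,"dz":4.1,"spin":-0.086},{"dx":7.6,"dy":15.4,"dz":4.1,"spin":-0.086},{"dx":7.6,"dy":15.4,"dz":4.1,"spin":-0.086},{"dx":7.6,"dy":15.4,"dz":4.1,"spin":-0.086}]' 65
python3 - <<'E'
from h import *
cam("wrist");cam("wrist");c=cam("wrist");cv2.imwrite("pics/w36.png",cv2.resize(c["im"],None,fx=1.4,fy=1.4))
goto((503,390,94),1.449)
E
```

```text
time: 44.18
tool_pos: [504.0, 389.4, 172.2]
tcp_rot: [-1.651, 1.57, -1.773]
contact_force: [0.2, -0.3, -0.0]
grip_width: 58.8
t44.33 tcp [504.5 389.4 173.3] yaw(jaw y) 1.448 F [-0.1  0.5  1.1] w 59.6 q6 -0.91
d cm [ 7.93  0.03 -0.17]
spin -0.001 (alt 3.141)
```

View pics/w36.png

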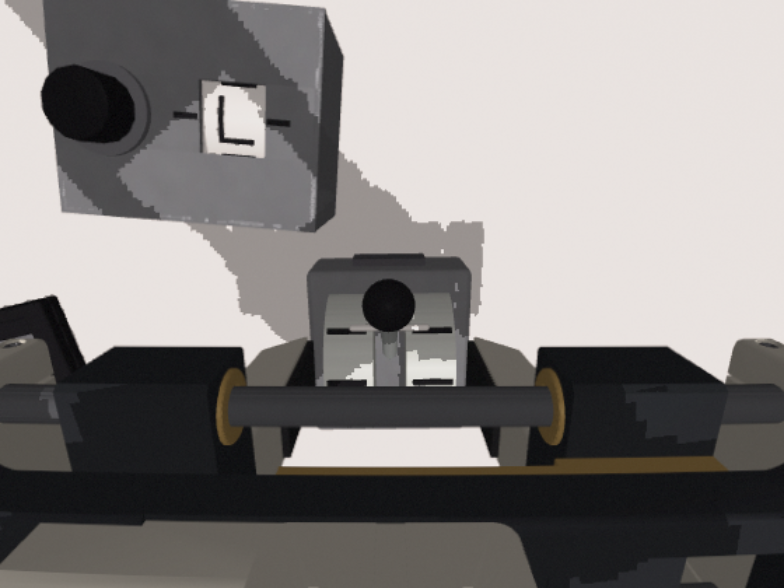

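```bash
python3 - <<'E'
from h import *
c=cam("wrist");print(onz(c,(388.5/1.4,306/1.4),110))
l=onz(c,(347/1.4,382/1.4),90);r=onz(c,(433/1.4,381/1.4),90);print(l,r,(l+r)/2)
E
python3 -m crank '[{"dx":1,"dy":0,"dz":0,"spin":0},{"dx":3,"dy":0,"dz":0,"spin":0},{"dx":5,"dy":0,"dz":0,"spin":0},{"dx":7,"dy":0,"dz":0,"spin":0},{"dx":7.9,"dy":0,"dz":0,"spin":0},{"dx":7.9,"dy":0,"dz":0,"spin":0},{"dx":7.9,"dy":0,"dz":0,"spin":0},{"dx":7.9,"dy":0,"dz":0,"spin":0}]' 65
```

```text
[501.89714353 389.36496907 110.        ]
[552.94574797 357.60427135  90.        ] [558.66756369 409.47140826  90.        ] [555.80665583 383.53783981  90.        ]
time: 45.05
tool_pos: [505.0, 390.4, 94.0]
tcp_rot: [0.609, 1.569, 0.487]
contact_force: [0.2, -0.4, 0.7]
grip_width: 59.6
```

```bash
python3 -m crank '[{"dx":0,"dy":-0.05,"dz":-0.25,"spin":0},{"dx":0,"dy":-0.05,"dz":-0.25,"spin":0},{"dx":0,"dy":-0.05,"dz":-0.25,"spin":0},{"dx":0,"dy":-0.05,"dz":-0.25,"spin":0},{"dx":0,"dy":-0.05,"dz":-0.25,"spin":0},{"dx":0,"dy":-0.05,"dz":-0.25,"spin":0},{"dx":0,"dy":-0.05,"dz":-0.25,"spin":0},{"dx":0,"dy":-0.05,"dz":-0.25,"spin":0},{"dx":0,"dy":-0.05,"dz":-0.25,"spin":0}]' 0
python3 -m crank '[{"dx":-0.25,"dy":0,"dz":0.34,"spin":0},{"dx":-0.52,"dy":0,"dz":0.68,"spin":0},{"dx":-0.76,"dy":0,"dz":1.04,"spin":0},{"dx":-0.96,"dy":0,"dz":1.41,"spin":0},{"dx":-1.15,"dy":0,"dz":1.79,"spin":0},{"dx":-1.33,"dy":0,"dz":2.17,"spin":0},{"dx":-1.48,"dy":0,"dz":2.57,"spin":0},{"dx":-1.62,"dy":0,"dz":2.97,"spin":0},{"dx":-1.73,"dy":0,"dz":3.38,"spin":0},{"dx":-1.83,"dy":0,"dz":3.79,"spin":0},{"dx":-1.91,"dy":0,"dz":4.21,"spin":0},{"dx":-1.96,"dy":0,"dz":4.63,"spin":0},{"dx":-1.99,"dy":0,"dz":5.05,"spin":0},{"dx":-2.0,"dy":0,"dz":5.48,"spin":0},{"dx":-2.0,"dy":0,"dz":5.48,"spin":0},{"dx":-2.0,"dy":0,"dz":5.48,"spin":0}]' 0
python3 - <<'E'
from h import *
st();c=cam("wrist");cv2.imwrite("pics/w37.png",cv2.resize(c["im"],None,fx=1.4,fy=1.4));st()
E
```

```text
time: 45.8
tool_pos: [501.6, 388.8, 93.0]
tcp_rot: [-1.765, 1.569, -1.887]
contact_force: [0.0, -4.8, 3.5]
grip_width: 26.1
time: 47.13
tool_pos: [556.7, 382.7, 112.9]
tcp_rot: [-0.549, 1.57, -0.671]
contact_force: [-1.1, -4.4, 1.2]
grip_width: 26.4
t47.13 tcp [556.7 382.7 112.9] yaw(jaw y) 1.449 F [-1.1 -4.4  1.2] w 26.4 q6 -0.96
t47.18 tcp [556.5 382.7 112.8] yaw(jaw y) 1.449 F [-0.6 -4.9  2.1] w 26.4 q6 -0.96
```

View pics/w37.png

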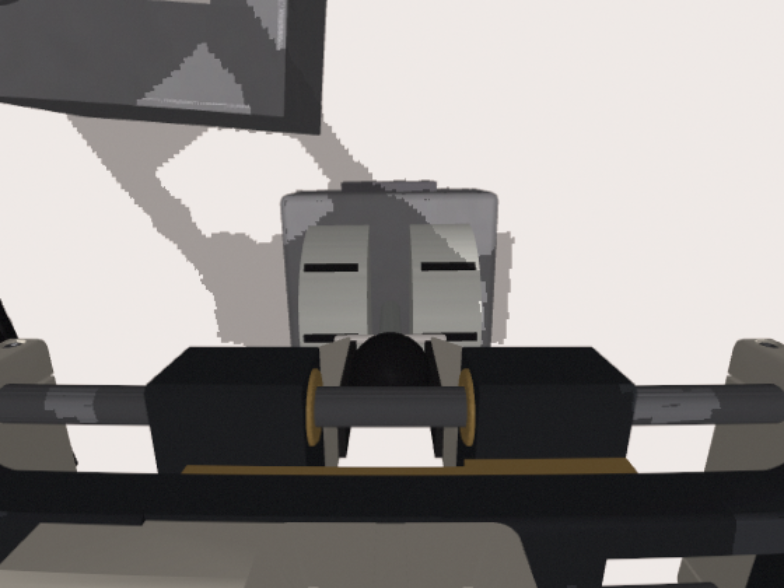

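```bash
python3 -m crank '[{"dx":0,"dy":0,"dz":0,"spin":0},{"dx":0,"dy":0,"dz":0,"spin":0},{"dx":0,"dy":0,"dz":0,"spin":0},{"dx":0,"dy":0,"dz":0,"spin":0},{"dx":0,"dy":0,"dz":0,"spin":0},{"dx":-1.5,"dy":0,"dz":0,"spin":0},{"dx":-4,"dy":0,"dz":0,"spin":0},{"dx":-7,"dy":0,"dz":0,"spin":0},{"dx":-9,"dy":0,"dz":1,"spin":0},{"dx":-10,"dy":0,"dz":3,"spin":0},{"dx":-10,"dy":0,"dz":4,"spin":0},{"dx":-10,"dy":0,"dz":4,"spin":0},{"dx":-10,"dy":0,"dz":4,"spin":0}]' 65
python3 - <<'E'
from h import *
cam("wrist");cam("wrist");st();c=cam("wrist");cv2.imwrite("pics/w38.png",cv2.resize(c["im"][80:260,180:380],None,fx=4,fy=3.3*4/3.3*0.8));st()
cv2.imwrite("pics/w38f.png",c["im"]); crop("side","s38.png",(190,80,290,160),7)
E
```

```text
time: 48.27
tool_pos: [595.6, 378.3, 212.0]
tcp_rot: [-2.809, 1.57, -2.931]
contact_force: [0.1, -0.1, 0.8]
grip_width: 59.6
t48.37 tcp [594.8 378.6 211.9] yaw(jaw y) 1.449 F [-0.1 -0.3  0.1] w 59.8 q6 -0.99
t48.42 tcp [594.8 378.6 212. ] yaw(jaw y) 1.450 F [0.3 0.  0. ] w 59.7 q6 -0.99
```

View pics/w38.png

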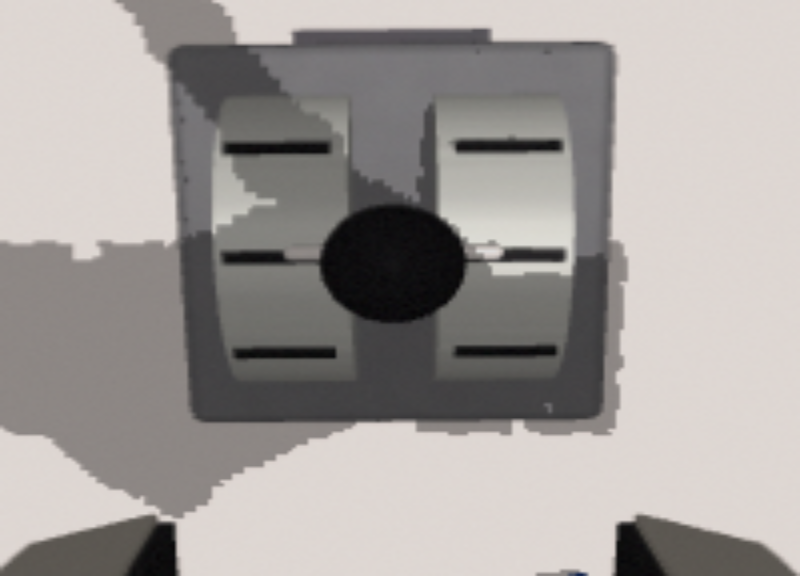

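View pics/s38.png

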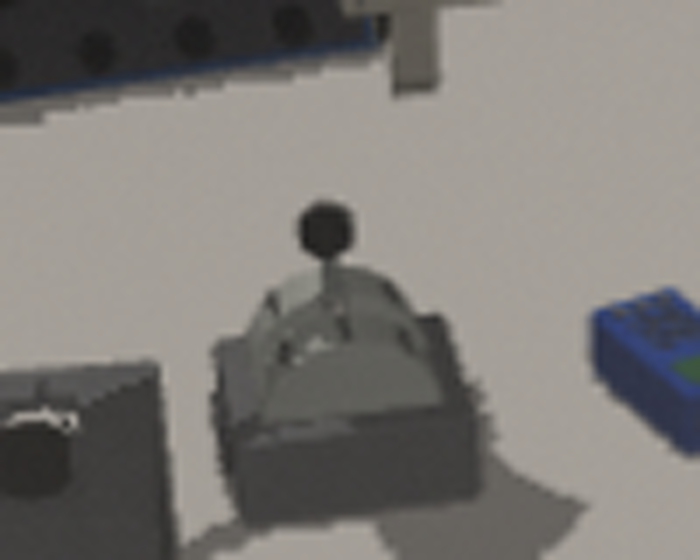

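```bash
python3 - <<'E'
from h import *
c=cam("wrist")
f=lambda x,y:(180+x/4,80+y/3.2)
k=onz(c,f(393,263.5),130);b=onz(c,f(275,257),90);b2=onz(c,f(540,255),90);print(k,b,b2,(b+b2)/2)
o0=onz(c,f(275,148),90-10.6);o2=onz(c,f(285,352),90-10.6);print(o0,o2)
r0=onz(c,f(508,146),79.4);r2=onz(c,f(505,351),79.4);m=(o0+o2+r0+r2)/4;print("centre by off/full",m)
u=np.array([np.cos(-.122),np.sin(-.122)])
print("knob rel along x:",(k-m)[:2]@u,(k-(b+b2)/2)[:2]@u)
print("pin",[ (onz(c,f(x,252.5),z)-m)[:2]@u for x in(302,487) for z in(90,93)])
im=c["im"][145:175,225:335];cv2.imwrite("pics/w39.png",cv2.resize(im,None,fx=7,fy=14,interpolation=cv2.INTER_CUBIC))
E
```

```text
[553.30287686 383.77423522 130.        ] [553.15917675 357.22383527  90.        ] [559.71931692 415.89238566  90.        ] [556.43924683 386.55811046  90.        ]
[523.98992207 360.4869111   79.4       ] [582.27884162 354.35519083  79.4       ]
centre by off/full [556.07650475 383.39691389  79.4       ]
knob rel along x: -2.798931234630332 -2.774267148352824
pin [np.float64(-0.958525437262288), np.float64(-1.292015732601771), np.float64(-1.0048222916249032), np.float64(-1.3378180390803973)]
```

View pics/w39.png

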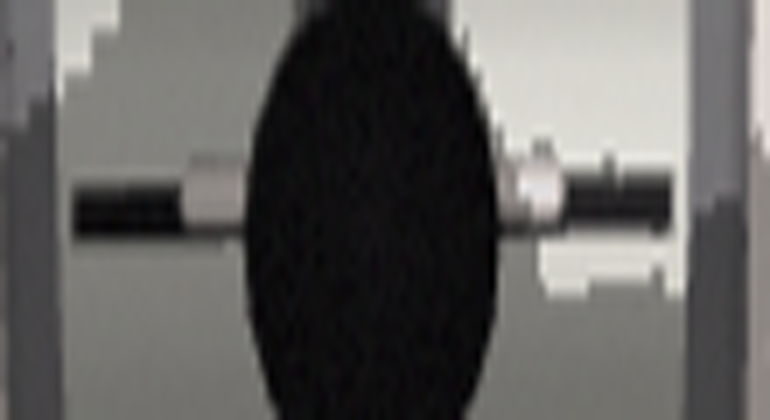

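```bash
python3 - <<'E'
from h import *
goto((554.3,383.7,114),1.449)
E
```

```text
t48.52 tcp [595.1 378.7 212.5] yaw(jaw y) 1.450 F [ 0.  -0.1  0.5] w 59.6 q6 -0.99
d cm [ 9.85  0.01 -4.1 ]
spin 0.001 (alt -3.141)
```

```bash
python3 -m crank '[{"dx":0,"dy":0,"dz":-1,"spin":0},{"dx":0,"dy":0,"dz":-3,"spin":0},{"dx":1,"dy":0,"dz":-4.1,"spin":0},{"dx":3,"dy":0,"dz":-4.1,"spin":0},{"dx":5.5,"dy":0,"dz":-4.1,"spin":0},{"dx":8,"dy":0,"dz":-4.1,"spin":0},{"dx":9.5,"dy":0,"dz":-4.1,"spin":0},{"dx":9.85,"dy":0,"dz":-4.1,"spin":0},{"dx":9.85,"dy":0,"dz":-4.1,"spin":0},{"dx":9.85,"dy":0,"dz":-4.1,"spin":0}]' 65
python3 -m crank '[{"dx":0,"dy":0,"dz":0,"spin":0},{"dx":0,"dy":0,"dz":0,"spin":0},{"dx":0,"dy":0,"dz":0,"spin":0},{"dx":0,"dy":0,"dz":0,"spin":0},{"dx":0,"dy":0,"dz":0,"spin":0},{"dx":0,"dy":0,"dz":0,"spin":0},{"dx":0,"dy":0,"dz":0,"spin":0},{"dx":0,"dy":0,"dz":0,"spin":0},{"dx":0,"dy":0,"dz":0.05,"spin":0},{"dx":0,"dy":0,"dz":0.1,"spin":0},{"dx":0,"dy":0,"dz":0.15,"spin":0},{"dx":0,"dy":0,"dz":0.2,"spin":0},{"dx":0,"dy":0,"dz":0.26,"spin":0},{"dx":0,"dy":0,"dz":0.26,"spin":0},{"dx":0,"dy":0,"dz":0.26,"spin":0}]' 0
python3 -m crank '[{"dx":0,"dy":0,"dz":0,"spin":0},{"dx":0,"dy":0,"dz":0,"spin":0},{"dx":0,"dy":0,"dz":0,"spin":0},{"dx":0,"dy":0,"dz":0,"spin":0},{"dx":0,"dy":0,"dz":0,"spin":0},{"dx":-1.5,"dy":0,"dz":0,"spin":0},{"dx":-4,"dy":0,"dz":0,"spin":0},{"dx":-7,"dy":0,"dz":0,"spin":0},{"dx":-9,"dy":0,"dz":1,"spin":0},{"dx":-10,"dy":0,"dz":3,"spin":0},{"dx":-10,"dy":0,"dz":4,"spin":0},{"dx":-10,"dy":0,"dz":4,"spin":0},{"dx":-10,"dy":0,"dz":4,"spin":0}]' 65
python3 - <<'E'
from h import *
cam("wrist");cam("wrist");st();c=cam("wrist");cv2.imwrite("pics/w40.png",cv2.resize(c["im"][80:260,180:380],None,fx=4,fy=3.2,interpolation=cv2.INTER_CUBIC));st()
E
```

```text
time: 49.35
tool_pos: [555.5, 383.8, 115.3]
tcp_rot: [0.582, 1.569, 0.461]
contact_force: [-0.2, 0.1, 0.5]
grip_width: 59.6
time: 50.6
tool_pos: [557.8, 382.6, 114.6]
tcp_rot: [-1.456, 1.57, -1.578]
contact_force: [-2.2, -5.6, 5.1]
grip_width: 26.6
time: 51.68
tool_pos: [597.2, 378.0, 213.4]
tcp_rot: [-2.73, 1.569, -2.853]
contact_force: [-0.5, -0.4, 0.5]
grip_width: 59.8
t51.78 tcp [596.5 378.3 213.3] yaw(jaw y) 1.449 F [-0.  -1.  -0.9] w 59.6 q6 -0.99
t51.83 tcp [596.4 378.4 213.5] yaw(jaw y) 1.450 F [ 0.6  0.3 -0.2] w 59.9 q6 -0.99
```

View pics/w40.png

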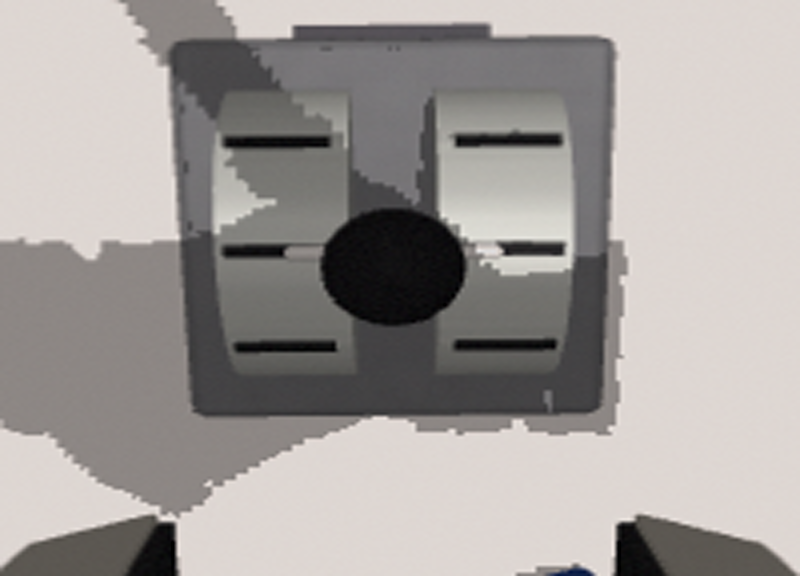

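```bash
python3 - <<'E'
from h import *
c=cam("top");cv2.imwrite("pics/t41.png",cv2.resize(c["im"][80:310,60:390],None,fx=2.4,fy=2.4,interpolation=cv2.INTER_CUBIC))
crop("side","s41.png",(150,60,420,340),2.1)
E
```

View pics/t41.png

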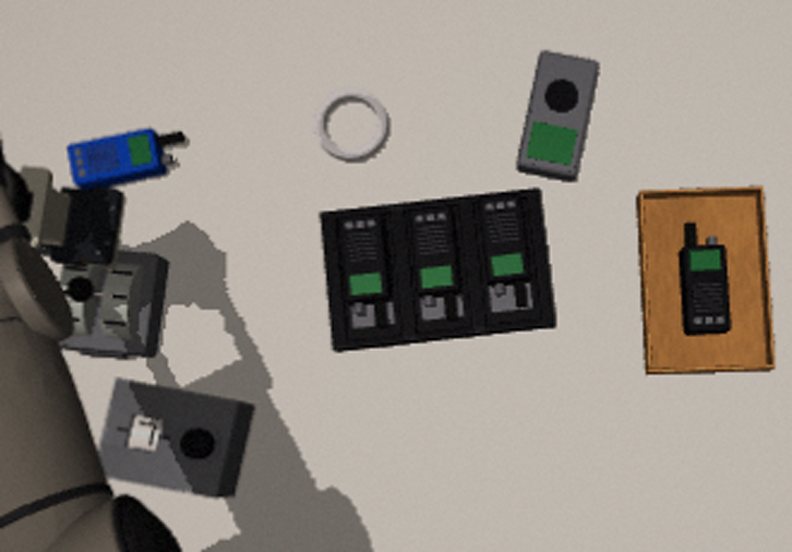

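View pics/s41.png

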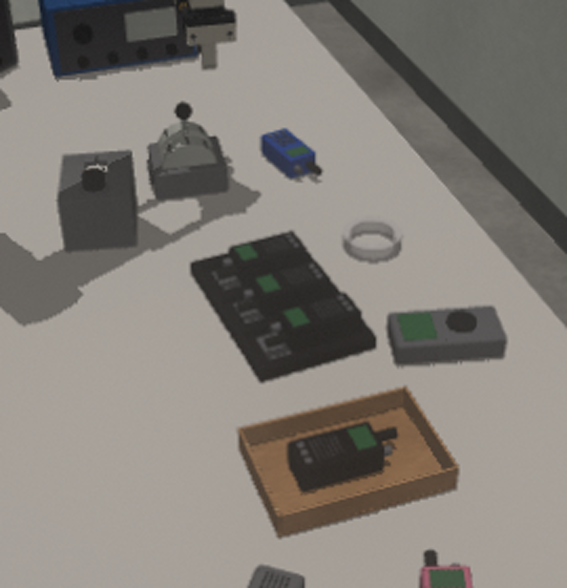

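```bash
python3 -c "
from plant import bot; print(bot.close_job())"
```

```text
the job is handed in; nothing more can be done
None
```

I did the whole job in the order asked and handed it in at about 52 s on the robot's clock; no verdict came back.

- **Lever to off:** I threw it against the end stop first. It pushed back with about 10 N, and the pin lay on the off mark.
- **Radios:** The charged radio went from bay 0 into the cardboard box. All three table radios were present; each now has its own bay. The last top and side pictures show all four flat and face up.
- **Hours counter:** It started at 2. Five presses took it to 7, and the wrist camera showed each number in turn.
- **Lever to half:** The first setting measured about 0.03 rad short, so I took hold again and nudged it. By eye, the white pin is now in line with the middle bars. I did not measure it again after the nudge.
- **Other items:** The multimeter, tape roll and blue look-alike are unmoved in the last pictures. I never went near the speaker microphone or the pink look-alike, which those pictures only partly show. The gripper was open and touching nothing at hand-in.

**Checks that disagreed:** The top camera differed from the other two views by about 5 mm in places. I relied on the close wrist pictures and confirmed the fit just before lowering each radio into its bay.

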